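Set the bench capper to the small bottle

ROBOT

A 6-joint arm with a two-finger parallel gripper is mounted at the origin on a cart in front of the work surface, level with it; the furniture and walls round the work are solid. World frame = base frame: x ahead of the robot, y to its left, z up, the work surface at z = 0. Lengths are in m, angles in rad, forces in N, time in s.
With the tool pointing down it reaches from about 0.3 to 1 m from the base axis. Payload 5.1 kg.
Tool frame: the origin (TCP) lies midway between the tips of the shut fingers; the grasp point (between the pads) lies 19 mm behind it; z points along the fingers, y is the line along which they close (so a half turn about z gives the same grasp; the last joint's range is limited). The gripper opens to 95 mm and grips with 3 to 60 N. Pads are 20 mm wide; open, the fingers measure 119 mm over their backs; the gripper's body (75 mm by 180 mm) begins 59 mm behind the grasp point.
Start: joints at [1.116, 0.124, 1.65, -0, 1.367, -0.083], TCP at [0.236, 0.606, 0.215] pointing down, gripper open.
Joint ranges: [-2.61, 2.61], [-1.02, 2.33], [0.03, 2.71], [-1.35, 4.49], [0.32, 2.68], [-2.91, 2.91]. Speed limits (rad/s): [2.57, 2.57, 3.14, 3.14, 3.14, 3.14].

INTERFACE

Orientations are given as a unit quaternion [w, x, y, z].
In Python, from workcell import bot, snapshot gives the robot as it stands.
- The arm moves only by the tool play_rows, never from a script. Its argument "increments" is a list of rows, each an object with "linear": the shift along the tool's x, y, z in units of 40 mm (1.0 is 40 mm), a list of three; "dr": the turn, a rotation vector about the tool's x, y, z in units of 6 degrees (1.0 is 6 degrees), a list of three; "fingers": the finger opening in mm, from 0 to 95.1. A call has 1 to 20 rows; each row shifts and turns the commanded pose from where the row before left it, along the tool's axes as they then stand; what a row does not reach is not made up. A row lasts 1/8 s, in which the tool goes at most 62.5 mm and 10.7 degrees, less where a joint would pass 70% of its speed; a pose out of reach is approached as far as the arm can. A call is refused whole if a number of a shift passes 1 or a number of a turn 1, either way. A call with a gripper value outside its range is refused whole. The fingers move at their own pace and stop on an object; "squeeze" is the grip in N (left out, the last holds). Time passes only in rows, so rows that do not move let the fingers close. It gives the time, the measured TCP pose, the force, the opening and the grip force at its end, in the units of the state.
- bot.get_obs(): the state, without advancing time (a new reading comes with each control period).
- snapshot(name): name is "side" or "top" or "wrist"; returns a dict with "frame" (384x512x3 uint8, red, green, blue), "K" (3x3 intrinsics, pixels), "dist" ([k1, k2, p1, p2, k3] as OpenCV has them; the pictures are not rectified), "T" (4x4, takes a point from camera to world coordinates); the wrist camera has in their place "tool_from_camera" (4x4, takes a point from camera to tool coordinates, whose origin is the TCP and whose axes are the flange's). Camera axes: x right, y down, z forward; pixel columns grow to the right and rows downward; lengths in m; the calibration is good to about 2 mm. A picture is of the moment at which its call begins: read the wrist's pose just before it. There is no depth.
- bot.hand_in(): hands the job in; it is judged then, once.
The state is a dict: "time": time; "qpos": joint angles; "joint_velocities": joint speeds; "joint_torque": joint torques, N m; "tcp_pos": TCP position; "tcp_rot": TCP orientation; "force": force on the tool from outside, world axes, zero at the start; "torque": the same for the moment, N m; "gripper_width": finger opening in m; "gripper_force": force on a finger pad.
Only numpy, scipy, OpenCV 4.12 (cv2) and the standard library are available. Lean on these libraries where they do the work, as an engineer would, in place of code of your own. Each camera call takes 0.05 s, during which the arm holds its last target. There are 200 camera calls.

TASK

Set the bench bottle capper to the height of the small bottle. Lift the small bottle out of the crate by its neck and stand it on the worktop, so that you can take it again low round its body; stand it on the capper's rubber pad, back against the V-shaped rest, under the raised bell, and let go of it. Then gently lower the bell by its knob until it rests on the bottle's crown cap, and with the bell resting there swing the clamp lever from the side fully round to the front to lock the height; leave the tall bottles and the other things where they are.

Things in the scene. Friction and masses are not known exactly. Their poses are not given: they have to be found in the camera images.
- small_bottle_mid (a point): Small squat amber glass bottle, steel crown cap fixed on, diameter 56, height 110 mm, 0.15 to 0.3 kg, upright in any one of the crate's three cells. The point is on its axis half-way up (55 mm above its underside). Heights above the underside: straight body to 60, shoulder to 78, straight neck (diameter 27) to 104, cap (diameter 32) to 110. Its z points up.
- small_bottle_cap (a point): Centre of the top of the small bottle's crown cap, on its axis 110 mm above its underside.
- tall_bottle_1_mid (a point): A taller bottle of the same make (56 mm in diameter, 158 mm tall, crown cap), in another cell; the point is on its axis half-way up. Stays in the crate.
- tall_bottle_2_mid (a point): The second tall bottle, alike, in the remaining cell; the point is on its axis half-way up. Stays in the crate.
- crate_top (a point): Fixed open wooden crate, 78 mm (its x) by 222 mm (its y), 66 high: three cells in a row along its y, 72 mm apart, 66 mm square inside, floor 6 mm thick. The point is the middle of the crate at rim height, with the crate's axes. Only shoulders and necks of the bottles stand out, the tall ones to 164 mm; a bottle is out once its underside is above 66 mm.
- capper: Fixed bench bottle capper: grey base plate, 10 mm thick, steel column at the back, arm reaching forward from its top. Origin on the worktop under the bell's axis; x points back to the column, y left, z up. Base plate: x -42 to 108, y -55 to 55 mm. Column (diameter 24) at x = 84, its collar 42. Arm 196 to 231 mm above the worktop, reaching forward to x = -18 mm.
- pad_centre (a point): Centre of the top of the round rubber pad (diameter 68) on the base plate, 12 mm above the worktop on the bell's axis. Behind it is the V rest: two fixed upright steel jaws, 12 to 45 mm above the worktop, within y = -23 to 23 mm of the capper; a small bottle that touches both has its axis exactly under the bell.
- bell_face (a point): Centre of the flat inner face of the bell, which comes to rest on the cap. The bell is a steel cup of 47 mm outer diameter, 40 mm inner, its rim 6 mm below this face: a cap more than 4 mm off its axis is caught by the rim. Moves with press_rod.
- knob_top (a point): Top of the round black knob on the upper end of the bell's rod (diameter 38, 26 mm high), on the bell's axis 143 mm above bell_face. The bell is moved by pressing or gripping it.
- press_rod (a joint): Position of the bell's rod in m: 0 = fully up (bell_face 180 mm above the worktop), grows downward to a stop at 0.066; the bell face meets the cap of a small bottle on the pad at 0.058. Starts at 0 to 0.012. With the clamp open it stays where it is left; about 3 N move it down, about 8 N up.
- lever_pin (a point): The clamp lever's upright pivot pin, at the right side of the arm (26 mm to the -y side of the bell's axis), 213 mm above the worktop.
- lever_grip (a point): Top of the upright black grip (diameter 13, 40 mm high) at the end of the clamp lever, 62 mm from the pivot pin, 247.5 mm above the worktop. Below it the flat lever bar is 207 to 219 mm above the worktop.
- clamp_lever (a joint): Clamp lever angle in rad: 0 = open, sticking out to the capper's -y at a right angle to the arm; grows clockwise seen from above, swinging to the front, to a stop at 1.55, where it points forward (the capper's -x) in line with the arm and its cam holds the rod. Starts at 0.1 to 0.4. It stays where it is left; a push of about 2 N on the grip turns it.
- dish_mid (a point): Small white stoneware ramekin with a few spare crown caps, 61 mm wide, 37 mm high, to the right of the capper; the point is at its centre half-way up. Leave alone.
- garlic: Garlic bulb, 50 mm, behind the work; origin at its underside. Leave alone.
- shaker: Glass shaker 44 mm wide, 90 mm high, behind the work; origin at its underside. Leave alone.
Mind the look-alikes: they are no part of the job. Leave any turquoise or yellow look-alike of the part that bears small_bottle_mid alone.

How it is judged:
By the outcome, as a careful person would: the job done as asked, in the order asked, and still so for the second after the job is handed in, with the robot touching nothing.
It also fails if it takes over 72 s, if anything falls off the work surface, if the arm or the gripper's body presses on something with over 40 N, if the wrist force passes 120 N, or if a joint passes its speed limit or range.

## Working session

There is one attempt and no reset: what is moved stays moved. The work goes in short steps, Python scripts to look and compute and a tool call to move; the robot and the scene stay as the last step left them, time stands still between calls to the robot, and variables do not carry over. Pictures are saved under pics/ and viewed, at most 10 in all, crops included, and the job is handed in when it is done.

Besides the shell and the picture viewer there is one more tool, called after ">>>" as name(argument=value, ...), one argument or row to a line, values as JSON. play_rows: Moves the arm, as the interface text tells. Its arguments: {"type":"object","properties":{"increments":{"type":"array"},"squeeze":{"type":"number"}},"required":["increments"]}

```bash
mkdir -p pics; cat > h.py <<'E'
import numpy as np,cv2,json
from workcell import bot,snapshot
def snap(n,f):
    s=snapshot(n); cv2.imwrite('pics/'+f+'.png',s['frame'][:,:,::-1]); 
    np.savez('pics/'+f+'.npz',**{k:np.array(v) for k,v in s.items()}); return s
def ray(d,px):
    u=cv2.undistortPoints(np.array([[px]],float),d['K'],d['dist'])[0,0]
    T=d['T']; return T[:3,3],T[:3,:3]@np.array([u[0],u[1],1])
def atz(d,px,z):
    o,r=ray(d,px); return o+r*(z-o[2])/r[2]
def proj(d,P):
    Ti=np.linalg.inv(d['T']); P=np.atleast_2d(P)
    return cv2.projectPoints(P@Ti[:3,:3].T+Ti[:3,3],np.zeros(3),np.zeros(3),d['K'],d['dist'])[0][:,0]
def tri(l):
    A=0;b=0
    for d,px in l:
        o,r=ray(d,px); r/=np.linalg.norm(r); M=np.eye(3)-np.outer(r,r); A=A+M;b=b+M@o
    return np.linalg.solve(A,b)
def load(f): return dict(np.load('pics/'+f+'.npz'))
E
python3 - <<'E'
from h import *
a=snap('top','t0');b=snap('side','s0')
for d in(a,b): print(np.round(d['T'],3).tolist(),d['K'][0])
im=np.hstack([cv2.resize(x['frame'],(0,0),fx=.78,fy=.78) for x in(a,b)])
cv2.imwrite('pics/top800.png',cv2.resize(a['frame'],(800,600),interpolation=2)[:,:,::-1])
cv2.imwrite('pics/side800.png',cv2.resize(b['frame'],(800,600),interpolation=2)[:,:,::-1])
o=bot.get_obs();print({k:np.round(v,3).tolist() for k,v in o.items()})
E
```

```text
[[-0.017, -0.985, 0.173, 0.28], [-1.0, 0.018, 0.009, 0.085], [-0.012, -0.173, -0.985, 1.636], [0.0, 0.0, 0.0, 1.0]] [365.67730906   0.         254.22834848]
[[0.62, -0.331, 0.711, -0.73], [-0.784, -0.288, 0.549, -0.874], [0.023, -0.899, -0.438, 0.957], [0.0, 0.0, 0.0, 1.0]] [459.62584878   0.         255.37849762]
{'time': 0.1, 'qpos': [1.116, 0.124, 1.652, -0.0, 1.368, -0.083], 'joint_velocities': [-0.002, -0.002, -0.002, 0.0, 0.001, 0.001], 'joint_torque': [0.0, -41.888, -36.11, 0.078, 0.046, -0.0], 'tcp_pos': [0.236, 0.605, 0.214], 'tcp_rot': [-0.0, 0.185, 0.983, -0.001], 'force': [-0.361, -0.062, -0.629], 'torque': [-0.01, 0.023, -0.002], 'gripper_force': 0.0, 'gripper_width': 0.095}
```

View pics/top800.png

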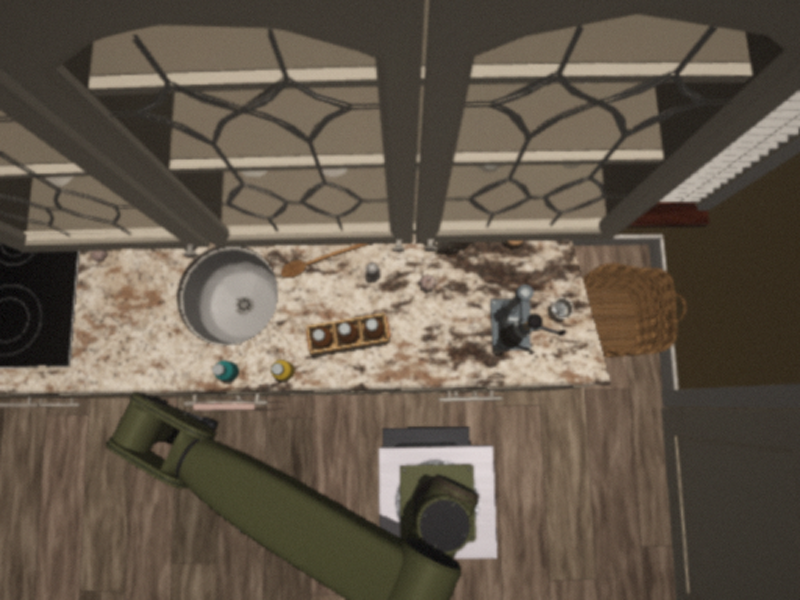

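View pics/side800.png

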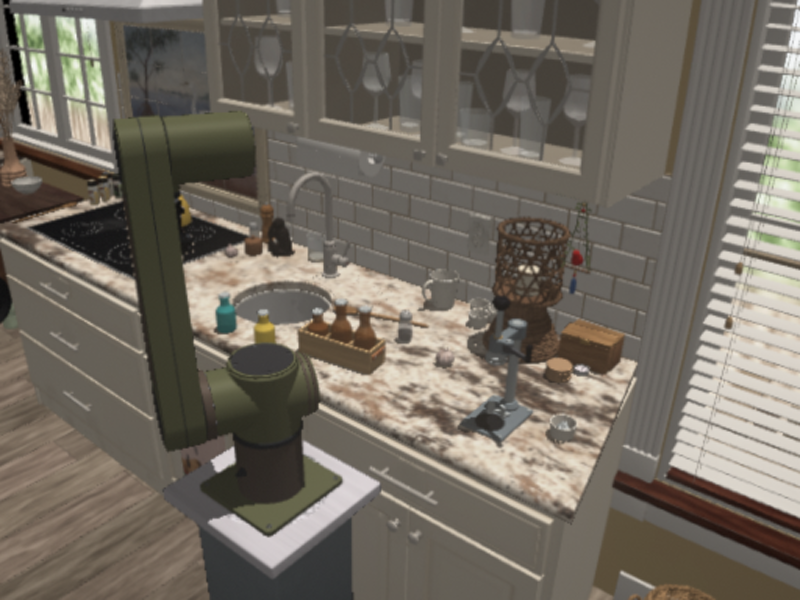

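The crate sits at about (347,334) in the top view, with the small bottle in its left cell at about (320,337). The capper is at about (515,325). The turquoise and yellow look-alikes stand outside the crate. Next I'll enlarge these areas.

```bash
python3 - <<'E'
from h import *
def crop(f,x0,y0,w,h,s): return cv2.resize(load(f)['frame'][y0:y0+h,x0:x0+w],(w*s,h*s),interpolation=cv2.INTER_CUBIC)[:,:,::-1]
A=np.hstack([crop('t0',190,195,66,50,6),crop('t0',305,175,66,50,6)])
B=np.hstack([crop('s0',185,185,66,50,6),crop('s0',290,180,66,100,6)[:300*2]]) if 0 else None
im=np.zeros((600,800,3),np.uint8)
im[:300,:792]=A
im[300:600,:396]=crop('s0',185,187,66,50,6)
im[300:600,396:696]=crop('s0',295,183,75,100,4)[:300] if 0 else crop('s0',290,183,100,100,3)
cv2.imwrite('pics/c0.png',im)
E
```

```text
(no output)
```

View pics/c0.png

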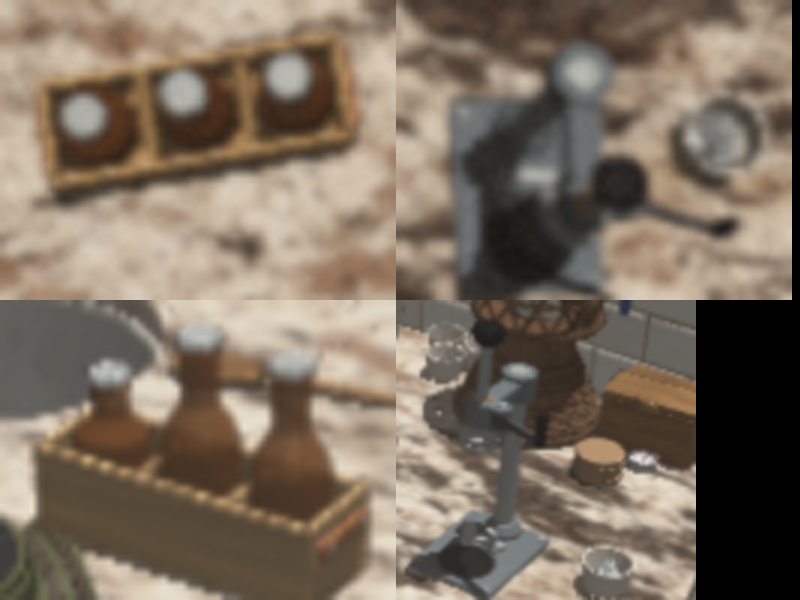

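```bash
python3 - <<'E'
from h import *
t=load('t0');s=load('s0')
T1=lambda x,y:((x+.5)/6-.5+190,(y+.5)/6-.5+195)
T2=lambda x,y:((x-396+.5)/6-.5+305,(y+.5)/6-.5+175)
S1=lambda x,y:((x+.5)/6-.5+185,(y-300+.5)/6-.5+187)
S2=lambda x,y:((x-396+.5)/3-.5+290,(y-300+.5)/3-.5+183)
r=lambda *a:print(a[0],np.round(a[1],4))
for n,z,p,q in(('small',.116,(83,116),(110,372)),('t2',.164,(183,92),(199,336)),('t3',.164,(288,76),(293,365))):
    r(n,atz(t,T1(*p),z));r(' side',atz(s,S1(*q),z))
for p in((40,85),(57,193),(340,40),(356,138)): r('rim',atz(t,T1(*p),.066))
r('knob',tri([(t,T2(620,187)),(s,S2(489,333))]))
r('grip',tri([(t,T2(724,228)),(s,S2(541,430))]))
r('col',tri([(t,T2(580,72)),(s,S2(519,370))]))
for p in((452,98),(605,98),(458,290)): r('base',atz(t,T2(*p),.010))
for p in ((408,566),(480,600),(472,511),(549,545)): r('baseS',atz(s,S2(*p),.01))
r('dish',atz(t,T2(719,138),.037));r('dishS',atz(s,S2(607,555),.037))
E
```

```text
small [0.4558 0.313  0.116 ]
 side [0.4535 0.3082 0.116 ]
t2 [0.4654 0.2381 0.164 ]
 side [0.4617 0.2335 0.164 ]
t3 [0.475  0.1669 0.164 ]
 side [0.4699 0.1594 0.164 ]
rim [0.4847 0.3519 0.066 ]
rim [0.4064 0.3389 0.066 ]
rim [0.5136 0.1344 0.066 ]
rim [0.4423 0.1239 0.066 ]
knob [ 0.4549 -0.224   0.309 ]
grip [ 0.4371 -0.3081  0.2279]
col [ 0.5414 -0.2206  0.2285]
base [ 0.5635 -0.1699  0.01  ]
base [ 0.5613 -0.2852  0.01  ]
base [ 0.4189 -0.168   0.01  ]
baseS [ 0.4033 -0.1767  0.01  ]
baseS [ 0.4013 -0.2763  0.01  ]
baseS [ 0.5514 -0.1728  0.01  ]
baseS [ 0.5479 -0.2837  0.01  ]
dish [ 0.5251 -0.3618  0.037 ]
dishS [ 0.537 -0.363  0.037]
```

The small bottle is at about (0.456, 0.311) and the crate is turned about 7.5°. The bell axis is at about (0.455, -0.224). I'll write a move planner, then go over the bottle and look with the wrist camera.

```bash
cat >> h.py <<'E'
from scipy.spatial.transform import Rotation as Ro
def pose():
    o=bot.get_obs(); q=np.array(o['tcp_rot']); return np.array(o['tcp_pos']),Ro.from_quat(q[[1,2,3,0]]),o
def ori(yaw,pitch):
    """tool z heading 'yaw' deg and pitch deg below horizontal, tool y horizontal = heading+90"""
    c=np.deg2rad(yaw);p=np.deg2rad(pitch)
    z=np.array([np.cos(c)*np.cos(p),np.sin(c)*np.cos(p),-np.sin(p)]); y=np.array([-np.sin(c),np.cos(c),0])
    return Ro.from_matrix(np.c_[np.cross(y,z),y,z])
def plan(p1,R1,n,p0=None,R0=None,f=95,dec=2):
    if p0 is None: p0,R0,_=pose()
    rv=(R0.inv()*R1).as_rotvec()
    out=[];p=np.array(p0,float);R=R0
    for i in range(1,n+1):
        tp=p0+(np.array(p1)-p0)*i/n; tR=R0*Ro.from_rotvec(rv*i/n)
        l=np.round(R.inv().apply(tp-p)/.04,dec); d=np.round((R.inv()*tR).as_rotvec()/np.deg2rad(6),dec)
        out.append({"linear":l.tolist(),"dr":d.tolist(),"fingers":f}); p=p+R.apply(l*.04); R=R*Ro.from_rotvec(d*np.deg2rad(6))
    print(json.dumps(out).replace(' ',''),'end',p.round(4))
    return p,R
def st():
    p,R,o=pose(); print('t',round(o['time'],2),'p',p.round(4),'z',R.as_matrix()[:,2].round(3),'y',R.as_matrix()[:,1].round(3),'q',np.round(o['qpos'],3),'F',np.round(o['force'],1),'w',round(o['gripper_width'],4),round(o['gripper_force'],1))
    open('log.txt','a').write(json.dumps([list(map(float,o['qpos'])),p.tolist(),R.as_quat().tolist()])+'\n'); return p,R
E
python3 - <<'E'
from h import *
st()
# tool down: y along yaw+90 -> want y at 7.5deg => yaw -82.5 (or 97.5)
for yaw in(-82.5,97.5):
    R=ori(yaw,90);print(R.as_matrix()[:,1],np.rad2deg((pose()[1].inv()*R).magnitude()))
R=min([ori(-82.5,90),ori(97.5,90)],key=lambda R:(pose()[1].inv()*R).magnitude())
plan([.456,.311,.235],R,12,dec=2)
E
```

```text
t 0.1 p [0.2359 0.605  0.2135] z [-0.001 -0.002 -1.   ] y [ 0.363  0.932 -0.002] q [ 1.116  0.124  1.652 -0.     1.368 -0.083] F [-0.4 -0.1 -0.6] w 0.0948 0.0
[9.91444861e-01 1.30526192e-01 6.16297582e-33] 61.19766315466906
[-0.99144486 -0.13052619  0.        ] 118.80245143694891
[{"linear":[-0.65,-0.4,-0.04],"dr":[-0.0,0.0,0.85],"fingers":95},{"linear":[-0.68,-0.35,-0.05],"dr":[-0.0,0.0,0.85],"fingers":95},{"linear":[-0.71,-0.28,-0.04],"dr":[-0.0,0.0,0.85],"fingers":95},{"linear":[-0.74,-0.22,-0.05],"dr":[-0.01,0.0,0.85],"fingers":95},{"linear":[-0.75,-0.15,-0.04],"dr":[0.0,0.0,0.85],"fingers":95},{"linear":[-0.76,-0.09,-0.04],"dr":[0.0,0.0,0.85],"fingers":95},{"linear":[-0.76,-0.02,-0.05],"dr":[0.0,0.0,0.85],"fingers":95},{"linear":[-0.77,0.06,-0.04],"dr":[0.0,0.01,0.85],"fingers":95},{"linear":[-0.75,0.11,-0.05],"dr":[-0.0,-0.0,0.85],"fingers":95},{"linear":[-0.74,0.19,-0.04],"dr":[-0.0,-0.0,0.85],"fingers":95},{"linear":[-0.73,0.25,-0.05],"dr":[-0.0,-0.0,0.85],"fingers":95},{"linear":[-0.7,0.31,-0.04],"dr":[-0.01,-0.0,0.85],"fingers":95}] end [0.4559 0.3108 0.2349]
```

>>> play_rows(
  increments=[
    {"linear": [-0.65,-0.4,-0.04],"dr": [0,0,0.85],"fingers": 95},
    {"linear": [-0.68,-0.35,-0.05],"dr": [0,0,0.85],"fingers": 95},
    {"linear": [-0.71,-0.28,-0.04],"dr": [0,0,0.85],"fingers": 95},
    {"linear": [-0.74,-0.22,-0.05],"dr": [0,0,0.85],"fingers": 95},
    {"linear": [-0.75,-0.15,-0.04],"dr": [0,0,0.85],"fingers": 95},
    {"linear": [-0.76,-0.09,-0.04],"dr": [0,0,0.85],"fingers": 95},
    {"linear": [-0.76,-0.02,-0.05],"dr": [0,0,0.85],"fingers": 95},
    {"linear": [-0.77,0.06,-0.04],"dr": [0,0,0.85],"fingers": 95},
    {"linear": [-0.75,0.11,-0.05],"dr": [0,0,0.85],"fingers": 95},
    {"linear": [-0.74,0.19,-0.04],"dr": [0,0,0.85],"fingers": 95},
    {"linear": [-0.73,0.25,-0.05],"dr": [0,0,0.85],"fingers": 95},
    {"linear": [-0.7,0.31,-0.04],"dr": [0,0,0.85],"fingers": 95},
    {"linear": [0,0,0],"dr": [0,0,0],"fingers": 95},
  ],
)

```text
time: 1.72
tcp_pos: [0.4568, 0.31, 0.2354]
tcp_rot: [-0.0, 0.66, 0.751, -0.0]
force: [-1.2, -0.4, -0.4]
gripper_width: 0.0949
gripper_force: 0.0
```

```bash
python3 - <<'E'
from h import *
p,R=st(); w=snapshot('wrist'); Tt=np.eye(4);Tt[:3,:3]=R.as_matrix();Tt[:3,3]=p
w['T']=Tt@w['tool_from_camera']; print(np.round(w['tool_from_camera'],3))
np.savez('pics/w1.npz',**{k:np.array(v) for k,v in w.items()})
f=cv2.resize(w['frame'],(800,600),interpolation=2)[:,:,::-1].copy()
cv2.imwrite('pics/w1.png',f)
print(proj(w,[[.456,.311,.116]])*800/512)
E
```

```text
t 1.73 p [0.4568 0.31   0.2354] z [-0.001 -0.    -1.   ] y [ 0.992  0.128 -0.001] q [ 0.499 -0.105  1.846 -0.     1.402  0.371] F [-1.2 -0.4 -0.4] w 0.0949 0.0
[[-0.    -0.963 -0.27   0.076]
 [ 1.    -0.     0.    -0.001]
 [-0.    -0.27   0.963 -0.17 ]
 [ 0.     0.     0.     1.   ]]
[[410.25379585 291.15645428]]
```

View pics/w1.png

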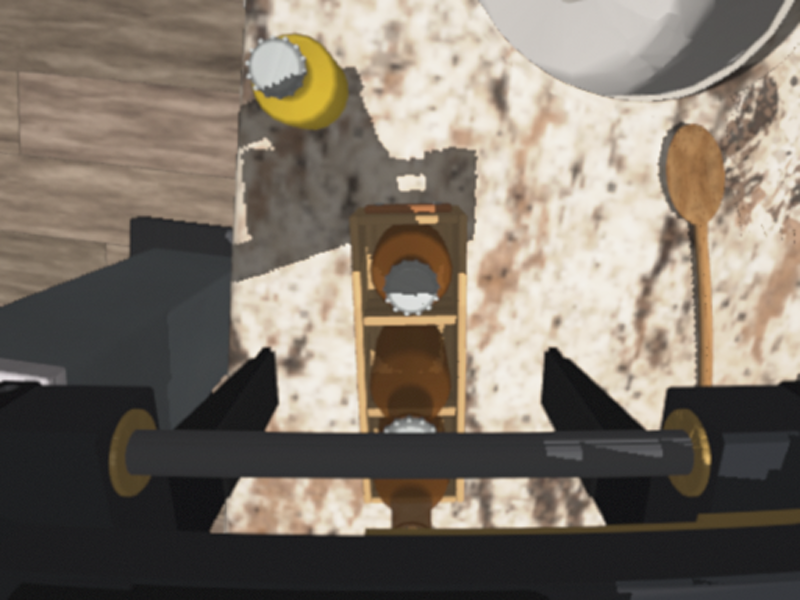

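The wrist view shows the small bottle's cap at (411,287), and my estimate projected to (410,291), so it agrees to about 1 mm. The fingers straddle the crate across its narrow side. Next I'll descend and grip the neck.

>>> play_rows(
  increments=[
    {"linear": [0.02,-0.01,0.7],"dr": [0,0,0],"fingers": 95},
    {"linear": [0.02,-0.01,0.8],"dr": [0,0,0],"fingers": 85},
    {"linear": [0.01,0,0.8],"dr": [0,0,0],"fingers": 70},
    {"linear": [0,0,0.8],"dr": [0,0,0],"fingers": 60},
    {"linear": [0,0,0.6],"dr": [0,0,0],"fingers": 55},
    {"linear": [0,0,0.12],"dr": [0,0,0],"fingers": 50},
    {"linear": [0,0,0],"dr": [0,0,0],"fingers": 35},
    {"linear": [0,0,0],"dr": [0,0,0],"fingers": 15},
    {"linear": [0,0,0],"dr": [0,0,0],"fingers": 15},
    {"linear": [0,0,0],"dr": [0,0,0],"fingers": 15},
    {"linear": [0,0,0],"dr": [0,0,0],"fingers": 15},
  ],
  squeeze=25,
)

```text
time: 3.15
tcp_pos: [0.4561, 0.3137, 0.0845]
tcp_rot: [0.0, 0.659, 0.752, 0.001]
force: [0.6, 0.1, 5.8]
gripper_width: 0.0299
gripper_force: 25.0
```

```bash
python3 -c "
from h import *
st()"
```

```text
t 3.15 p [0.4561 0.3137 0.0845] z [ 0.002  0.001 -1.   ] y [0.991 0.13  0.003] q [ 0.505  0.029  1.98  -0.     1.129  0.375] F [0.6 0.1 5.8] w 0.0299 25.0
```

>>> play_rows(
  increments=[
    {"linear": [0,0,0],"dr": [0,0,0],"fingers": 40},
    {"linear": [0,0,-0.1],"dr": [0,0,0],"fingers": 40},
    {"linear": [0,0,0],"dr": [0,0,0],"fingers": 15},
    {"linear": [0,0,0],"dr": [0,0,0],"fingers": 15},
    {"linear": [0,0,0],"dr": [0,0,0],"fingers": 15},
    {"linear": [0,0,0],"dr": [0,0,0],"fingers": 15},
  ],
  squeeze=25,
)

```text
time: 3.9
tcp_pos: [0.455, 0.3131, 0.0869]
tcp_rot: [-0.0, 0.659, 0.752, -0.0]
force: [0.4, -0.8, -0.3]
gripper_width: 0.0304
gripper_force: 25.0
```

```bash
python3 -c "
from h import *
st()"
```

```text
t 3.9 p [0.455  0.3131 0.0869] z [-0. -0. -1.] y [ 0.991  0.13  -0.   ] q [ 0.506  0.025  1.98  -0.     1.137  0.375] F [ 0.4 -0.8 -0.3] w 0.0304 25.0
```

>>> play_rows(
  increments=[
    {"linear": [0,0,-0.3],"dr": [0,0,0],"fingers": 15},
    {"linear": [0,0,-0.6],"dr": [0,0,0],"fingers": 15},
    {"linear": [0,0,-0.8],"dr": [0,0,0],"fingers": 15},
    {"linear": [0,0,-0.8],"dr": [0,0,0],"fingers": 15},
    {"linear": [0,0,-0.8],"dr": [0,0,0],"fingers": 15},
    {"linear": [0,0,-0.8],"dr": [0,0,0],"fingers": 15},
    {"linear": [0,0,-0.6],"dr": [0,0,0],"fingers": 15},
    {"linear": [0,0,0],"dr": [0,0,0],"fingers": 15},
  ],
)

```text
time: 4.9
tcp_pos: [0.4559, 0.3137, 0.2781]
tcp_rot: [0.001, 0.659, 0.752, 0.002]
force: [0.7, 1.0, -1.3]
gripper_width: 0.0297
gripper_force: 25.0
```

```bash
cat > fk.py <<'E'
from h import *
from scipy.optimize import least_squares
L=[json.loads(l) for l in open('log.txt')]
q=np.array([l[0] for l in L]);P=np.array([l[1] for l in L]);R=Ro.from_quat([l[2] for l in L])
def fk(q,x):
    a,h,L1,e,L2,D,d=x
    A=Ro.from_euler('z',q[0]); B=A*Ro.from_euler('y',q[1]); C=B*Ro.from_euler('y',q[2])
    W=C*Ro.from_euler('z',q[3]); V=W*Ro.from_euler('y',q[4]); T=V*Ro.from_euler('z',q[5])
    p=A.apply([a,d,h])+B.apply([0,0,L1])+C.apply([e,0,L2])+V.apply([0,0,D])
    return p,T
x0=np.array([0,.25,.45,0,.4,.25,.054])
def res(x): return np.r_[np.concatenate([fk(a,x)[0]-b for a,b in zip(q,P)]),(x-x0)*.002]
X=least_squares(res,x0).x
if __name__=='__main__':
    st();print(X.round(3),np.abs(res(X)[:-7]).max())
    for a,r in zip(q[:2],R): print((fk(a,X)[1].inv()*r).as_matrix().round(2).tolist())
    snap('side','s1');s=load('s1')['frame'];cv2.imwrite('pics/s1c.png',cv2.resize(s[100:330,100:400],(780,598),interpolation=2)[:,:,::-1])
E
python3 -c "
from h import *
st()";python3 fk.py
```

```text
t 4.9 p [0.4559 0.3137 0.2781] z [ 0.004  0.002 -1.   ] y [0.991 0.131 0.005] q [ 0.506 -0.126  1.794  0.     1.468  0.375] F [ 0.7  1.  -1.3] w 0.0297 25.0
t 4.9 p [0.4559 0.3137 0.2781] z [ 0.004  0.002 -1.   ] y [0.991 0.131 0.005] q [ 0.506 -0.126  1.794  0.     1.468  0.375] F [ 0.7  1.  -1.3] w 0.0297 25.0
[0.    0.221 0.452 0.042 0.613 0.29  0.054] 6.091480795333837e-06
[[0.0, -1.0, 0.0], [1.0, 0.0, 0.0], [-0.0, 0.0, 1.0]]
[[-0.0, -1.0, -0.0], [1.0, -0.0, 0.0], [-0.0, -0.0, 1.0]]
```

View pics/s1c.png

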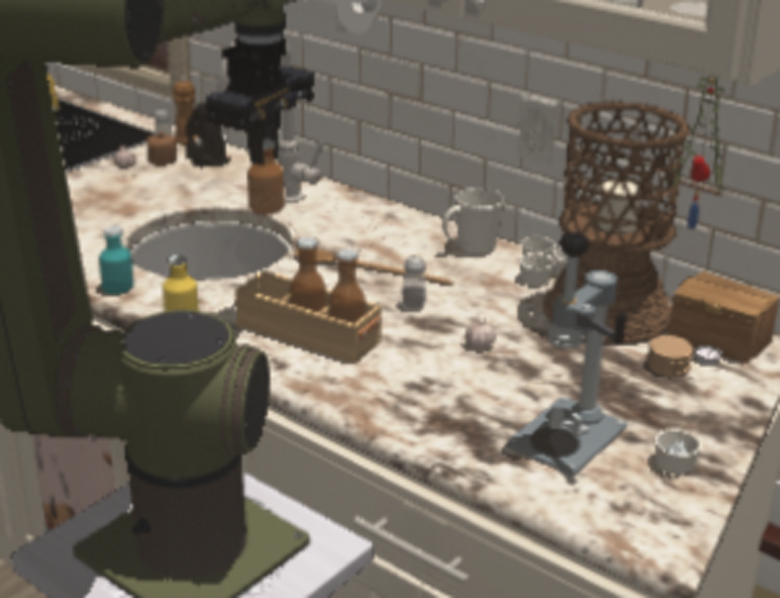

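The small bottle hangs upright in the gripper, clear of the crate, and the other things are undisturbed. I've fitted the arm kinematics and will use them to check which low-grip tilts are reachable.

```bash
cat > ik.py <<'E'
from fk import *
lo=np.array([-2.61,-1.02,.03,-1.35,.32,-2.91]);hi=np.array([2.61,2.33,2.71,4.49,2.68,2.91])
off=Ro.from_euler('z',90,degrees=True)
def ik(p,T,x,seeds=24,rng=np.random.default_rng(0)):
    sols=[]
    def f(q):
        pp,TT=fk(q,x); return np.r_[pp-p,.3*((TT*off).inv()*T).as_rotvec()]
    for i in range(seeds):
        r=least_squares(f,rng.uniform(lo,hi),bounds=(lo,hi))
        if r.cost<1e-7 and not any(np.abs(r.x-s).max()<.02 for s in sols): sols.append(r.x)
    return sols
flip=Ro.from_euler('z',180,degrees=True)
E
cat > t.py <<'E'
from ik import *
for D in(.22,.29):
  x=X.copy();x[1]+=D-x[5];x[5]=D
  for yaw in(-30,0,20):
   for pitch in(20,35,50):
    T=ori(yaw,pitch); g=np.array([.455,-.224,.052]); p=g+T.as_matrix()[:,2]*.019
    for k in(0,1):
      for s in ik(p,T*flip if k else T,x,10): print(D,yaw,pitch,k,s.round(2))
E
timeout 500 python3 t.py
```

```text
0.22 -30 20 0 [-0.59 -0.16  2.55  3.01  0.47  1.67]
0.22 -30 20 1 [-0.59 -0.16  2.55  3.01  0.47 -1.48]
0.22 0 20 0 [-0.85 -0.09  2.49  1.88  0.84  2.32]
0.22 0 20 1 [-0.85 -0.09  2.49  1.88  0.84 -0.82]
0.22 0 35 0 [-0.8  -0.17  2.45  1.46  0.64  2.75]
0.22 0 35 1 [-0.8  -0.17  2.45  1.46  0.64 -0.39]
0.22 0 50 1 [-0.74 -0.19  2.37  0.89  0.59  0.16]
0.22 20 20 0 [-0.94  0.04  2.37  1.53  1.13  2.37]
0.22 20 20 1 [-0.94  0.04  2.37  1.53  1.13 -0.77]
0.22 20 35 0 [-0.88 -0.06  2.35  1.26  0.95  2.63]
0.22 20 35 1 [-0.88 -0.06  2.35  1.26  0.95 -0.51]
0.22 20 50 1 [-0.8  -0.1   2.3   0.9   0.85 -0.17]
0.29 -30 20 0 [-0.6  -0.17  2.69  3.01  0.6   1.65]
0.29 -30 20 1 [-0.6  -0.17  2.69  3.01  0.6  -1.49]
0.29 0 20 0 [-1.02 -0.04  2.58  1.83  0.98  2.2 ]
0.29 0 20 1 [-1.02 -0.04  2.58  1.83  0.98 -0.95]
0.29 0 35 0 [-0.93 -0.21  2.55  1.46  0.72  2.63]
0.29 0 35 1 [-0.93 -0.21  2.55  1.46  0.72 -0.51]
0.29 0 50 1 [-0.82 -0.25  2.46  0.93  0.63  0.06]
0.29 20 20 0 [-1.11  0.12  2.4   1.45  1.22  2.23]
0.29 20 20 1 [-1.11  0.12  2.4   1.45  1.22 -0.92]
0.29 20 35 0 [-1.02 -0.04  2.4   1.23  1.02  2.51]
0.29 20 35 1 [-1.02 -0.04  2.4   1.23  1.02 -0.63]
0.29 20 50 0 [-0.9  -0.12  2.35  0.9   0.89  2.87]
0.29 20 50 1 [-0.9  -0.12  2.35  0.9   0.89 -0.27]
```

The capper pose can be reached with heading about 10° and pitch about 30°, in a branch that connects to the present configuration. Next I'll carry the bottle to (0.46, -0.03) and turn the tool on the way.

```bash
python3 - <<'E'
from h import *
F=Ro.from_euler('z',180,degrees=True)
p,R=plan([.46,-.03,.268],ori(10,90)*F,16,f=15)
E
```

```text
[{"linear":[-0.53,-0.06,0.01],"dr":[0.0,-0.0,0.91],"fingers":15},{"linear":[-0.54,-0.01,0.01],"dr":[0.0,-0.0,0.91],"fingers":15},{"linear":[-0.53,0.04,0.02],"dr":[0.0,-0.0,0.91],"fingers":15},{"linear":[-0.53,0.09,0.01],"dr":[0.0,-0.0,0.92],"fingers":15},{"linear":[-0.52,0.14,0.01],"dr":[0.0,-0.0,0.91],"fingers":15},{"linear":[-0.5,0.19,0.01],"dr":[0.0,-0.01,0.91],"fingers":15},{"linear":[-0.49,0.23,0.01],"dr":[0.0,0.0,0.91],"fingers":15},{"linear":[-0.45,0.28,0.02],"dr":[0.0,0.0,0.91],"fingers":15},{"linear":[-0.43,0.33,0.01],"dr":[0.0,0.0,0.91],"fingers":15},{"linear":[-0.4,0.36,0.01],"dr":[0.0,-0.0,0.91],"fingers":15},{"linear":[-0.35,0.4,0.01],"dr":[0.0,-0.0,0.92],"fingers":15},{"linear":[-0.32,0.43,0.02],"dr":[0.0,-0.0,0.91],"fingers":15},{"linear":[-0.28,0.46,0.01],"dr":[0.0,-0.0,0.91],"fingers":15},{"linear":[-0.23,0.48,0.01],"dr":[0.0,-0.01,0.91],"fingers":15},{"linear":[-0.19,0.51,0.01],"dr":[0.0,0.0,0.91],"fingers":15},{"linear":[-0.13,0.52,0.02],"dr":[0.01,0.0,0.91],"fingers":15}] end [ 0.4602 -0.0301  0.2678]
```

>>> play_rows(
  increments=[
    {"linear": [-0.53,-0.06,0.01],"dr": [0,0,0.91],"fingers": 15},
    {"linear": [-0.54,-0.01,0.01],"dr": [0,0,0.91],"fingers": 15},
    {"linear": [-0.53,0.04,0.02],"dr": [0,0,0.91],"fingers": 15},
    {"linear": [-0.53,0.09,0.01],"dr": [0,0,0.92],"fingers": 15},
    {"linear": [-0.52,0.14,0.01],"dr": [0,0,0.91],"fingers": 15},
    {"linear": [-0.5,0.19,0.01],"dr": [0,-0.01,0.91],"fingers": 15},
    {"linear": [-0.49,0.23,0.01],"dr": [0,0,0.91],"fingers": 15},
    {"linear": [-0.45,0.28,0.02],"dr": [0,0,0.91],"fingers": 15},
    {"linear": [-0.43,0.33,0.01],"dr": [0,0,0.91],"fingers": 15},
    {"linear": [-0.4,0.36,0.01],"dr": [0,0,0.91],"fingers": 15},
    {"linear": [-0.35,0.4,0.01],"dr": [0,0,0.92],"fingers": 15},
    {"linear": [-0.32,0.43,0.02],"dr": [0,0,0.91],"fingers": 15},
    {"linear": [-0.28,0.46,0.01],"dr": [0,0,0.91],"fingers": 15},
    {"linear": [-0.23,0.48,0.01],"dr": [0,-0.01,0.91],"fingers": 15},
    {"linear": [-0.19,0.51,0.01],"dr": [0,0,0.91],"fingers": 15},
    {"linear": [-0.13,0.52,0.02],"dr": [0.01,0,0.91],"fingers": 15},
    {"linear": [0,0,0],"dr": [0,0,0],"fingers": 15},
  ],
)

```text
time: 7.08
tcp_pos: [0.4591, -0.0309, 0.2652]
tcp_rot: [-0.0, 0.996, 0.087, -0.003]
force: [0.2, -0.2, -1.6]
gripper_width: 0.03
gripper_force: 25.0
```

```bash
python3 -c "
from h import *
p,R=st()
F=Ro.from_euler('z',180,degrees=True)
plan([.46,-.03,.088],ori(10,90)*F,1)"
```

```text
t 7.08 p [ 0.4591 -0.0309  0.2652] z [-0.005  0.    -1.   ] y [ 0.172 -0.985 -0.001] q [-1.840e-01 -3.360e-01  1.989e+00 -1.000e-03  1.493e+00  1.214e+00] F [ 0.2 -0.2 -1.6] w 0.03 25.0
[{"linear":[0.05,-0.01,4.43],"dr":[-0.01,0.05,-0.01],"fingers":95}] end [ 0.4601 -0.0301  0.088 ]
```

>>> play_rows(
  increments=[
    {"linear": [0,0,0.4],"dr": [0,0,0],"fingers": 15},
    {"linear": [0,0,0.8],"dr": [0,0,0],"fingers": 15},
    {"linear": [0,0,0.8],"dr": [0,0,0],"fingers": 15},
    {"linear": [0,0,0.8],"dr": [0,0,0],"fingers": 15},
    {"linear": [0,0,0.8],"dr": [0,0,0],"fingers": 15},
    {"linear": [0,0,0.5],"dr": [0,0,0],"fingers": 15},
    {"linear": [0,0,0.25],"dr": [0,0,0],"fingers": 15},
    {"linear": [0,0,0],"dr": [0,0,0],"fingers": 15},
  ],
)

```text
time: 8.07
tcp_pos: [0.4589, -0.0297, 0.0921]
tcp_rot: [-0.0, 0.996, 0.088, -0.002]
force: [0.6, -0.6, -0.9]
gripper_width: 0.03
gripper_force: 25.0
```

```bash
python3 -c "
from h import *
p,R=st()"
```

```text
t 8.07 p [ 0.4589 -0.0297  0.0921] z [-0.004  0.    -1.   ] y [ 0.175 -0.985 -0.001] q [-1.810e-01 -1.950e-01  2.175e+00 -1.000e-03  1.166e+00  1.214e+00] F [ 0.6 -0.6 -0.9] w 0.03 25.0
```

>>> play_rows(
  increments=[
    {"linear": [0,0,0.1],"dr": [0,0,0],"fingers": 15},
    {"linear": [0,0,0.06],"dr": [0,0,0],"fingers": 15},
    {"linear": [0,0,0.06],"dr": [0,0,0],"fingers": 15},
    {"linear": [0,0,0.04],"dr": [0,0,0],"fingers": 15},
    {"linear": [0,0,0],"dr": [0,0,0],"fingers": 15},
  ],
)

```text
time: 8.7
tcp_pos: [0.4597, -0.0303, 0.0828]
tcp_rot: [0.0, 0.996, 0.087, -0.001]
force: [-0.9, -0.7, -1.7]
gripper_width: 0.0298
gripper_force: 25.0
```

>>> play_rows(
  increments=[
    {"linear": [0,0,0.03],"dr": [0,0,0],"fingers": 15},
    {"linear": [0,0,0.03],"dr": [0,0,0],"fingers": 15},
    {"linear": [0,0,0],"dr": [0,0,0],"fingers": 15},
  ],
)

```text
time: 9.07
tcp_pos: [0.4601, -0.0304, 0.0808]
tcp_rot: [0.0, 0.996, 0.087, -0.0]
force: [0.1, 0.1, 0.1]
gripper_width: 0.0298
gripper_force: 25.0
```

>>> play_rows(
  increments=[
    {"linear": [0,0,0],"dr": [0,0,0],"fingers": 40},
    {"linear": [0,0,0],"dr": [0,0,0],"fingers": 60},
    {"linear": [0,0,-0.1],"dr": [0,0,0],"fingers": 75},
    {"linear": [0,0,-0.5],"dr": [0,0,0],"fingers": 95},
    {"linear": [0,0,-0.9],"dr": [0,0,0],"fingers": 95},
    {"linear": [0,0,-0.9],"dr": [0,0,0],"fingers": 95},
    {"linear": [0,0,-0.9],"dr": [0,0,0],"fingers": 95},
    {"linear": [0,0,-0.5],"dr": [0,0,0],"fingers": 95},
  ],
)

```text
time: 10.07
tcp_pos: [0.4608, -0.0304, 0.235]
tcp_rot: [0.001, 0.996, 0.087, 0.001]
force: [0.5, -0.2, 0.4]
gripper_width: 0.0944
gripper_force: 0.0
```

```bash
cat > t.py <<'E'
from ik import *
st()
p,R0,o=pose(); q0=np.array(o['qpos'])
for yaw in(10,):
   for pitch in(25,32):
    for g in([.46,-.030,.22],[.46,-.03,.038],[.455,-.224,.052]):
      T=ori(yaw,pitch)*flip; p=np.array(g)+T.as_matrix()[:,2]*.019
      for s in ik(p,T,X,10): print(yaw,pitch,g,s.round(2))
T=ori(10,32)*flip
plan(np.array([.46,-.03,.235])+T.as_matrix()[:,2]*.019,T,14)
w=snapshot('side');np.savez('pics/s2.npz',**{k:np.array(v) for k,v in w.items()})
u=proj(w,[[.46,-.03,.055]])[0].astype(int);print(u)
a=w['frame'][u[1]-45:u[1]+45,u[0]-60:u[0]+60]
cv2.imwrite('pics/s2c.png',cv2.resize(a,None,fx=5,fy=5,interpolation=2)[:,:,::-1])
E
python3 t.py
```

```text
t 10.07 p [ 0.4608 -0.0304  0.235 ] z [ 0.002 -0.001 -1.   ] y [ 0.174 -0.985  0.001] q [-1.820e-01 -3.230e-01  2.030e+00 -1.000e-03  1.433e+00  1.214e+00] F [ 0.5 -0.2  0.4] w 0.0944 0.0
10 25 [0.455, -0.224, 0.052] [-1.06 -0.02  2.5   1.54  1.03 -0.82]
10 32 [0.46, -0.03, 0.22] [-0.52 -0.94  2.65  0.89  0.77  0.43]
10 32 [0.455, -0.224, 0.052] [-1.01 -0.1   2.49  1.41  0.92 -0.65]
[{"linear":[0.03,-0.0,0.02],"dr":[0.0,0.69,0.0],"fingers":95},{"linear":[0.02,-0.0,0.02],"dr":[0.0,0.69,0.0],"fingers":95},{"linear":[0.03,-0.0,0.02],"dr":[0.0,0.69,0.0],"fingers":95},{"linear":[0.02,-0.0,0.02],"dr":[0.0,0.69,0.0],"fingers":95},{"linear":[0.02,-0.0,0.03],"dr":[0.0,0.69,0.0],"fingers":95},{"linear":[0.02,-0.01,0.03],"dr":[0.0,0.69,0.0],"fingers":95},{"linear":[0.02,0.0,0.02],"dr":[0.0,0.69,0.01],"fingers":95},{"linear":[0.01,0.0,0.03],"dr":[0.0,0.69,-0.0],"fingers":95},{"linear":[0.02,0.0,0.03],"dr":[0.01,0.68,-0.0],"fingers":95},{"linear":[0.01,0.0,0.03],"dr":[-0.0,0.69,-0.0],"fingers":95},{"linear":[0.01,0.0,0.04],"dr":[-0.0,0.69,-0.0],"fingers":95},{"linear":[0.0,-0.0,0.03],"dr":[-0.0,0.69,-0.0],"fingers":95},{"linear":[0.01,-0.0,0.03],"dr":[-0.0,0.69,-0.0],"fingers":95},{"linear":[-0.0,-0.0,0.03],"dr":[-0.0,0.69,-0.0],"fingers":95}] end [ 0.4758 -0.0273  0.2251]
[270 239]
```

View pics/s2c.png

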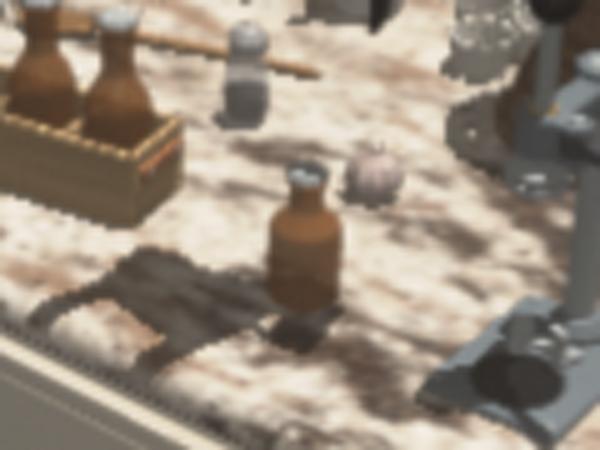

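The bottle stands upright and free at the planned spot, but a low grasp there at heading 10° is out of reach. I'll search other headings.

```bash
cat > t.py <<'E'
from ik import *
for D in (.22,.29,.34):
  x=X.copy();x[1]+=D-x[5];x[5]=D
  for yaw in(30,45,60):
   for pitch in(30,):
    for g in([.46,-.03,.22],[.46,-.03,.038]):
      T=ori(yaw,pitch)*flip; p=np.array(g)+T.as_matrix()[:,2]*.019
      for s in ik(p,T,x,8): print(D,yaw,pitch,g,s.round(2))
E
python3 t.py
```

```text
0.22 30 30 [0.46, -0.03, 0.22] [-0.52 -0.59  2.44  1.12  0.99  0.01]
0.22 30 30 [0.46, -0.03, 0.038] [-0.52 -0.19  2.53  1.49  0.85 -0.6 ]
0.22 45 30 [0.46, -0.03, 0.22] [-0.57 -0.46  2.36  1.11  1.23 -0.19]
0.22 45 30 [0.46, -0.03, 0.038] [-0.57 -0.08  2.44  1.31  1.07 -0.66]
0.22 60 30 [0.46, -0.03, 0.22] [-0.58 -0.33  2.27  1.06  1.44 -0.35]
0.22 60 30 [0.46, -0.03, 0.038] [-0.58  0.02  2.34  1.15  1.25 -0.73]
0.29 30 30 [0.46, -0.03, 0.22] [-0.7  -0.68  2.54  1.12  1.13 -0.1 ]
0.29 30 30 [0.46, -0.03, 0.038] [-0.7  -0.17  2.6   1.45  0.96 -0.73]
0.29 45 30 [0.46, -0.03, 0.22] [-0.74 -0.46  2.42  1.09  1.34 -0.32]
0.29 45 30 [0.46, -0.03, 0.038] [-0.74 -0.02  2.47  1.25  1.15 -0.8 ]
0.29 60 30 [0.46, -0.03, 0.22] [-0.73 -0.28  2.29  1.01  1.52 -0.48]
0.29 60 30 [0.46, -0.03, 0.038] [-0.73  0.11  2.33  1.08  1.3  -0.86]
0.34 30 30 [0.46, -0.03, 0.22] [-0.85 -0.72  2.61  1.11  1.25 -0.19]
0.34 30 30 [0.46, -0.03, 0.038] [-0.85 -0.12  2.63  1.39  1.04 -0.84]
0.34 45 30 [0.46, -0.03, 0.22] [-0.87 -0.44  2.45  1.06  1.42 -0.42]
0.34 45 30 [0.46, -0.03, 0.038] [-0.87  0.05  2.47  1.19  1.19 -0.9 ]
0.34 60 30 [0.46, -0.03, 0.22] [-0.83 -0.23  2.3   0.97  1.56 -0.58]
0.34 60 30 [0.46, -0.03, 0.038] [-0.83  0.19  2.31  1.02  1.32 -0.94]
```

```bash
python3 - <<'E'
from h import *
F=Ro.from_euler('z',180,degrees=True)
T=ori(45,30)*F
plan(np.array([.46,-.03,.235])+T.as_matrix()[:,2]*.019,T,13)
E
```

```text
[{"linear":[0.02,-0.02,0.02],"dr":[0.24,0.74,-0.4],"fingers":95},{"linear":[0.02,-0.02,0.03],"dr":[0.23,0.74,-0.41],"fingers":95},{"linear":[0.03,-0.01,0.02],"dr":[0.24,0.75,-0.4],"fingers":95},{"linear":[0.01,-0.02,0.03],"dr":[0.24,0.74,-0.41],"fingers":95},{"linear":[0.02,-0.01,0.03],"dr":[0.23,0.74,-0.4],"fingers":95},{"linear":[0.02,-0.02,0.04],"dr":[0.24,0.74,-0.41],"fingers":95},{"linear":[0.01,-0.01,0.03],"dr":[0.24,0.74,-0.4],"fingers":95},{"linear":[0.01,-0.01,0.03],"dr":[0.24,0.74,-0.41],"fingers":95},{"linear":[0.01,-0.0,0.04],"dr":[0.23,0.75,-0.4],"fingers":95},{"linear":[0.01,-0.01,0.04],"dr":[0.24,0.74,-0.41],"fingers":95},{"linear":[0.0,-0.01,0.03],"dr":[0.24,0.74,-0.4],"fingers":95},{"linear":[0.0,-0.0,0.04],"dr":[0.23,0.74,-0.41],"fingers":95},{"linear":[-0.0,-0.01,0.04],"dr":[0.24,0.74,-0.4],"fingers":95}] end [ 0.4716 -0.0182  0.2254]
```

>>> play_rows(
  increments=[
    {"linear": [0.02,-0.02,0.02],"dr": [0.24,0.74,-0.4],"fingers": 95},
    {"linear": [0.02,-0.02,0.03],"dr": [0.23,0.74,-0.41],"fingers": 95},
    {"linear": [0.03,-0.01,0.02],"dr": [0.24,0.75,-0.4],"fingers": 95},
    {"linear": [0.01,-0.02,0.03],"dr": [0.24,0.74,-0.41],"fingers": 95},
    {"linear": [0.02,-0.01,0.03],"dr": [0.23,0.74,-0.4],"fingers": 95},
    {"linear": [0.02,-0.02,0.04],"dr": [0.24,0.74,-0.41],"fingers": 95},
    {"linear": [0.01,-0.01,0.03],"dr": [0.24,0.74,-0.4],"fingers": 95},
    {"linear": [0.01,-0.01,0.03],"dr": [0.24,0.74,-0.41],"fingers": 95},
    {"linear": [0.01,0,0.04],"dr": [0.23,0.75,-0.4],"fingers": 95},
    {"linear": [0.01,-0.01,0.04],"dr": [0.24,0.74,-0.41],"fingers": 95},
    {"linear": [0,-0.01,0.03],"dr": [0.24,0.74,-0.4],"fingers": 95},
    {"linear": [0,0,0.04],"dr": [0.23,0.74,-0.41],"fingers": 95},
    {"linear": [0,-0.01,0.04],"dr": [0.24,0.74,-0.4],"fingers": 95},
    {"linear": [0,0,0],"dr": [0,0,0],"fingers": 95},
  ],
)

```text
time: 11.88
tcp_pos: [0.4689, -0.0178, 0.218]
tcp_rot: [-0.195, 0.803, 0.328, 0.458]
force: [0.7, -0.1, 0.6]
gripper_width: 0.0949
gripper_force: 0.0
```

```bash
cat > t.py <<'E'
from h import *
st()
from ik import *
print(X.round(4),np.abs(res(X)[:-7]).max())
for yaw,pitch,g in((45,30,[.46,-.03,.22]),(45,30,[.46,-.03,.038]),(25,30,[.44,-.224,.07]),(10,30,[.44,-.224,.07]),(10,30,[.455,-.224,.052]),(0,30,[.455,-.224,.052])):
      T=ori(yaw,pitch)*flip; p=np.array(g)+T.as_matrix()[:,2]*.019
      for s in ik(p,T,X,8): print(yaw,pitch,g,s.round(2))
T=ori(45,30)*flip
p,R=plan(np.array([.46,-.03,.045])+T.as_matrix()[:,2]*.019,T,8)
E
python3 t.py
```

```text
t 11.88 p [ 0.4689 -0.0178  0.218 ] z [ 0.608  0.613 -0.505] y [ 0.706 -0.709 -0.011] q [-0.748 -0.483  2.419  1.08   1.362 -0.29 ] F [ 0.7 -0.1  0.6] w 0.0949 0.0
[0.     0.2232 0.4524 0.0424 0.6131 0.2922 0.0536] 7.769758704201379e-07
45 30 [0.46, -0.03, 0.22] [-0.75 -0.46  2.42  1.09  1.35 -0.32]
45 30 [0.46, -0.03, 0.038] [-0.75 -0.02  2.47  1.25  1.15 -0.8 ]
25 30 [0.44, -0.224, 0.07] [-1.1  -0.01  2.38  1.21  1.18 -0.72]
10 30 [0.44, -0.224, 0.07] [-1.07 -0.16  2.51  1.38  0.99 -0.64]
10 30 [0.455, -0.224, 0.052] [-1.03 -0.08  2.49  1.45  0.95 -0.7 ]
0 30 [0.455, -0.224, 0.052] [-0.97 -0.17  2.57  1.6   0.8  -0.68]
[{"linear":[-0.49,0.01,0.29],"dr":[-0.0,0.01,-0.01],"fingers":95},{"linear":[-0.49,0.02,0.29],"dr":[-0.01,0.0,-0.02],"fingers":95},{"linear":[-0.49,0.01,0.29],"dr":[-0.0,0.01,-0.01],"fingers":95},{"linear":[-0.49,0.01,0.3],"dr":[-0.01,0.01,-0.01],"fingers":95},{"linear":[-0.49,0.01,0.29],"dr":[-0.0,0.0,-0.02],"fingers":95},{"linear":[-0.49,0.01,0.29],"dr":[-0.01,0.01,-0.01],"fingers":95},{"linear":[-0.49,0.01,0.29],"dr":[-0.0,0.0,-0.01],"fingers":95},{"linear":[-0.49,0.01,0.29],"dr":[-0.01,0.01,-0.01],"fingers":95}] end [ 0.4718 -0.0183  0.0356]
```

The kinematic model now fits to below 1 µm, and both grasp poses are in range. Next I'll lower the tool around the bottle.

>>> play_rows(
  increments=[
    {"linear": [-0.49,0.01,0.29],"dr": [0,0.01,-0.01],"fingers": 95},
    {"linear": [-0.49,0.02,0.29],"dr": [-0.01,0,-0.02],"fingers": 95},
    {"linear": [-0.49,0.01,0.29],"dr": [0,0.01,-0.01],"fingers": 95},
    {"linear": [-0.49,0.01,0.3],"dr": [-0.01,0.01,-0.01],"fingers": 95},
    {"linear": [-0.49,0.01,0.29],"dr": [0,0,-0.02],"fingers": 95},
    {"linear": [-0.49,0.01,0.29],"dr": [-0.01,0.01,-0.01],"fingers": 95},
    {"linear": [-0.49,0.01,0.29],"dr": [0,0,-0.01],"fingers": 95},
    {"linear": [-0.49,0.01,0.29],"dr": [-0.01,0.01,-0.01],"fingers": 95},
    {"linear": [0,0,0],"dr": [0,0,0],"fingers": 95},
  ],
)

```text
time: 13.0
tcp_pos: [0.473, -0.0179, 0.0371]
tcp_rot: [-0.191, 0.8, 0.333, 0.462]
force: [0.0, 0.1, 0.3]
gripper_width: 0.0953
gripper_force: 0.0
```

```bash
python3 - <<'E'
from h import *
p,R=st(); print('grasp',p-R.as_matrix()[:,2]*.019)
F=Ro.from_euler('z',180,degrees=True);T=ori(45,30)*F
plan(np.array([.46,-.03,.040])+T.as_matrix()[:,2]*.019,T,1)
E
```

```text
t 13.0 p [ 0.473  -0.0179  0.0371] z [ 0.612  0.613 -0.5  ] y [ 0.709 -0.706  0.001] q [-0.742 -0.04   2.47   1.238  1.157 -0.779] F [0.  0.1 0.3] w 0.0953 0.0
grasp [ 0.46133176 -0.02956882  0.04658508]
[{"linear":[-0.16,-0.02,0.06],"dr":[-0.01,-0.0,0.02],"fingers":95}] end [ 0.4716 -0.0182  0.0303]
```

>>> play_rows(
  increments=[
    {"linear": [-0.16,-0.02,0.06],"dr": [0,0,0.02],"fingers": 95},
    {"linear": [0,0,0],"dr": [0,0,0],"fingers": 75},
    {"linear": [0,0,0],"dr": [0,0,0],"fingers": 60},
    {"linear": [0,0,0],"dr": [0,0,0],"fingers": 50},
    {"linear": [0,0,0],"dr": [0,0,0],"fingers": 40},
    {"linear": [0,0,0],"dr": [0,0,0],"fingers": 40},
    {"linear": [0,0,0],"dr": [0,0,0],"fingers": 40},
  ],
  squeeze=25,
)

```text
time: 13.88
tcp_pos: [0.4726, -0.0193, 0.0318]
tcp_rot: [-0.19, 0.799, 0.332, 0.463]
force: [-1.0, -0.9, 1.4]
gripper_width: 0.0554
gripper_force: 25.0
```

```bash
python3 - <<'E'
from h import *
p,R=st(); g=p-R.as_matrix()[:,2]*.019; print('grasp',g)
F=Ro.from_euler('z',180,degrees=True);T=ori(45,30)*F
a,b=plan(np.array([.45,-.05,.090])+T.as_matrix()[:,2]*.019,T,4,f=40)
T2=ori(8,30)*F
plan(np.array([.425,-.19,.09])+T2.as_matrix()[:,2]*.019,T2,12,a,b,f=40)
E
```

```text
t 13.88 p [ 0.4726 -0.0193  0.0318] z [ 0.614  0.612 -0.499] y [ 0.707 -0.707  0.004] q [-0.746 -0.023  2.47   1.246  1.153 -0.8  ] F [-1.  -0.9  1.4] w 0.0554 25.0
grasp [ 0.46088708 -0.03089294  0.04124443]
[{"linear":[0.2,0.04,-0.27],"dr":[0.0,-0.0,0.01],"fingers":40},{"linear":[0.2,0.03,-0.26],"dr":[0.01,-0.01,0.01],"fingers":40},{"linear":[0.19,0.04,-0.27],"dr":[0.0,-0.0,0.01],"fingers":40},{"linear":[0.2,0.04,-0.27],"dr":[0.01,-0.01,0.01],"fingers":40}] end [ 0.4616 -0.0385  0.0805]
[{"linear":[-0.12,0.19,-0.22],"dr":[-0.45,0.0,0.26],"fingers":40},{"linear":[-0.12,0.2,-0.2],"dr":[-0.44,0.0,0.25],"fingers":40},{"linear":[-0.12,0.22,-0.2],"dr":[-0.45,0.0,0.26],"fingers":40},{"linear":[-0.11,0.23,-0.19],"dr":[-0.44,0.0,0.26],"fingers":40},{"linear":[-0.1,0.23,-0.17],"dr":[-0.45,0.0,0.25],"fingers":40},{"linear":[-0.09,0.25,-0.17],"dr":[-0.44,0.0,0.26],"fingers":40},{"linear":[-0.09,0.26,-0.15],"dr":[-0.45,0.0,0.26],"fingers":40},{"linear":[-0.08,0.27,-0.14],"dr":[-0.44,0.0,0.25],"fingers":40},{"linear":[-0.08,0.28,-0.13],"dr":[-0.45,0.0,0.26],"fingers":40},{"linear":[-0.06,0.28,-0.11],"dr":[-0.44,0.0,0.26],"fingers":40},{"linear":[-0.06,0.29,-0.11],"dr":[-0.45,0.0,0.26],"fingers":40},{"linear":[-0.05,0.3,-0.08],"dr":[-0.44,0.01,0.25],"fingers":40}] end [ 0.4414 -0.1876  0.0805]
```

```bash
cat > t.py <<'E'
from ik import *
for yaw,pitch,g in((15,30,[.425,-.19,.068]),(8,30,[.425,-.19,.068]),(10,30,[.43,-.224,.07])):
      T=ori(yaw,pitch)*flip; p=np.array(g)+T.as_matrix()[:,2]*.019
      for s in ik(p,T,X,8): print(yaw,pitch,g,s.round(2))
T=ori(45,30)*flip
a,b=plan(np.array([.45,-.05,.068])+T.as_matrix()[:,2]*.019,T,3,f=40)
T2=ori(15,30)*flip
plan(np.array([.425,-.19,.068])+T2.as_matrix()[:,2]*.019,T2,11,a,b,f=40)
E
python3 t.py
```

```text
15 30 [0.425, -0.19, 0.068] [-1.08 -0.2   2.55  1.32  1.05 -0.65]
8 30 [0.425, -0.19, 0.068] [-1.05 -0.28  2.61  1.4   0.95 -0.6 ]
10 30 [0.43, -0.224, 0.07] [-1.09 -0.18  2.53  1.36  1.01 -0.64]
[{"linear":[0.1,0.05,-0.26],"dr":[0.01,-0.01,0.01],"fingers":40},{"linear":[0.11,0.05,-0.27],"dr":[0.0,-0.0,0.01],"fingers":40},{"linear":[0.1,0.05,-0.26],"dr":[0.01,-0.01,0.02],"fingers":40}] end [ 0.4618 -0.0384  0.0583]
[{"linear":[-0.13,0.2,-0.23],"dr":[-0.39,0.0,0.23],"fingers":40},{"linear":[-0.13,0.22,-0.23],"dr":[-0.4,0.0,0.22],"fingers":40},{"linear":[-0.13,0.23,-0.22],"dr":[-0.39,0.0,0.23],"fingers":40},{"linear":[-0.12,0.24,-0.2],"dr":[-0.4,0.0,0.23],"fingers":40},{"linear":[-0.11,0.25,-0.2],"dr":[-0.39,0.0,0.23],"fingers":40},{"linear":[-0.11,0.26,-0.19],"dr":[-0.39,0.0,0.22],"fingers":40},{"linear":[-0.1,0.27,-0.17],"dr":[-0.4,0.0,0.23],"fingers":40},{"linear":[-0.09,0.28,-0.17],"dr":[-0.39,0.0,0.23],"fingers":40},{"linear":[-0.09,0.29,-0.15],"dr":[-0.39,0.0,0.22],"fingers":40},{"linear":[-0.08,0.3,-0.14],"dr":[-0.4,0.01,0.23],"fingers":40},{"linear":[-0.07,0.3,-0.13],"dr":[-0.39,-0.0,0.23],"fingers":40}] end [ 0.4408 -0.1858  0.0587]
```

>>> play_rows(
  increments=[
    {"linear": [0.1,0.05,-0.26],"dr": [0.01,-0.01,0.01],"fingers": 40},
    {"linear": [0.11,0.05,-0.27],"dr": [0,0,0.01],"fingers": 40},
    {"linear": [0.1,0.05,-0.26],"dr": [0.01,-0.01,0.02],"fingers": 40},
    {"linear": [-0.13,0.2,-0.23],"dr": [-0.39,0,0.23],"fingers": 40},
    {"linear": [-0.13,0.22,-0.23],"dr": [-0.4,0,0.22],"fingers": 40},
    {"linear": [-0.13,0.23,-0.22],"dr": [-0.39,0,0.23],"fingers": 40},
    {"linear": [-0.12,0.24,-0.2],"dr": [-0.4,0,0.23],"fingers": 40},
    {"linear": [-0.11,0.25,-0.2],"dr": [-0.39,0,0.23],"fingers": 40},
    {"linear": [-0.11,0.26,-0.19],"dr": [-0.39,0,0.22],"fingers": 40},
    {"linear": [-0.1,0.27,-0.17],"dr": [-0.4,0,0.23],"fingers": 40},
    {"linear": [-0.09,0.28,-0.17],"dr": [-0.39,0,0.23],"fingers": 40},
    {"linear": [-0.09,0.29,-0.15],"dr": [-0.39,0,0.22],"fingers": 40},
    {"linear": [-0.08,0.3,-0.14],"dr": [-0.4,0.01,0.23],"fingers": 40},
    {"linear": [-0.07,0.3,-0.13],"dr": [-0.39,0,0.23],"fingers": 40},
    {"linear": [0,0,0],"dr": [0,0,0],"fingers": 40},
  ],
)

```text
time: 15.75
tcp_pos: [0.4406, -0.1862, 0.0587]
tcp_rot: [-0.065, 0.859, 0.113, 0.496]
force: [0.1, -0.3, -1.4]
gripper_width: 0.0561
gripper_force: 25.0
```

```bash
cat > wr.py <<'E'
import sys
from h import *
p,R=st(); print('grasp',p-R.as_matrix()[:,2]*.019)
w=snapshot('wrist'); Tt=np.eye(4);Tt[:3,:3]=R.as_matrix();Tt[:3,3]=p
w['T']=Tt@w['tool_from_camera']; n=sys.argv[1]
np.savez('pics/'+n+'.npz',**{k:np.array(v) for k,v in w.items()})
f=cv2.resize(w['frame'],(800,600),interpolation=2)[:,:,::-1].copy()
cv2.imwrite('pics/'+n+'.png',f)
E
python3 wr.py w2
```

```text
t 15.75 p [ 0.4406 -0.1862  0.0587] z [ 0.837  0.223 -0.5  ] y [ 0.258 -0.966 -0.   ] q [-1.077 -0.204  2.555  1.321  1.055 -0.652] F [ 0.1 -0.3 -1.4] w 0.0561 25.0
grasp [ 0.42465762 -0.19039872  0.06815773]
```

View pics/w2.png

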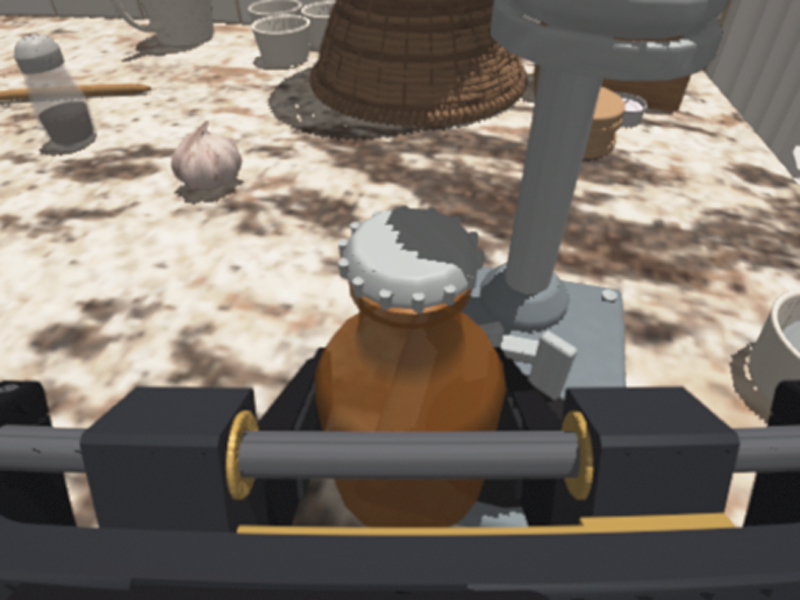

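The wrist view shows the bottle held upright with its cap at (410,258). The base's rear right corner is at (622,288), the column centre runs from (570,80) to (531,280), and the bell spans about x 495 to 727. I'll fit the capper pose from all the views.

```bash
cat > t.py <<'E'
from h import *
from scipy.optimize import least_squares
t=load('t0');s=load('s0');w=load('w2')
T2=lambda x,y:((x-396+.5)/6-.5+305,(y+.5)/6-.5+175)
S2=lambda x,y:((x-396+.5)/3-.5+290,(y-300+.5)/3-.5+183)
W=lambda x,y:(x/1.5625,y/1.5625)
def P(v,pts):
    c,s_=np.cos(v[2]),np.sin(v[2]);pts=np.atleast_2d(pts)
    return np.c_[v[0]+c*pts[:,0]-s_*pts[:,1],v[1]+s_*pts[:,0]+c*pts[:,1],pts[:,2]]
def res(v):
    r=[]
    def add(d,px,pt,wt,cols=(0,1)):
        r.extend(wt*(proj(d,P(v,pt))[0]-px)[list(cols)])
    add(w,W(622,288),[.108,-.055,.010],.5)
    for row,cc in((80,570),(280,531)):
        # column axis: find point at that row
        zz=np.linspace(.01,.2,60); pr=proj(w,P(v,np.c_[np.full(60,.084),np.zeros(60),zz])); o=np.argsort(pr[:,1])
        r.append(.5*(np.interp(row/1.5625,pr[o,1],pr[o,0])-cc/1.5625))
    add(w,W(611,40),[0,0,.172-v[3]],.3,(0,))
    add(t,T2(452,98),[.108,.055,.010],1);add(t,T2(605,98),[.108,-.055,.010],1)
    add(t,T2(620,187),[0,0,.313-v[3]],1);add(t,T2(580,72),[.084,0,v[4]],.7)
    add(s,S2(489,333),[0,0,.312-v[3]],1);add(s,S2(519,370),[.084,0,v[4]],.7)
    add(s,S2(472,511),[.108,.055,.01],.7);add(s,S2(549,545),[.108,-.055,.01],.7);add(s,S2(408,566),[-.042,.055,.01],.7);add(s,S2(480,600),[-.042,-.055,.01],.7)
    return np.array(r)
m=least_squares(res,[.455,-.224,.0,.006,.235],loss='soft_l1',x_scale=[.01,.01,.1,.01,.01])
print(m.x.round(4),np.rad2deg(m.x[2]));print(res(m.x).round(2))
J=m.jac;print(np.sqrt(np.diag(np.linalg.inv(J.T@J))).round(4))
E
python3 t.py
```

```text
[ 0.4526 -0.2259  0.0253  0.0006  0.2315] 1.450342110632505
[ 0.88  0.14  0.5  -0.91 -0.42 -0.34  0.93 -1.57 -0.12  0.97  0.29  0.81
  0.66 -0.12 -0.21 -0.01  0.03  0.04 -0.93  0.37 -1.6  -0.12 -0.9   2.14
 -0.59]
[0.0017 0.0012 0.0159 0.0033 0.0055]
```

```bash
cat > t.py <<'E'
from ik import *
c=np.array([.4526,-.2259,0]);u=np.array([np.cos(.025),np.sin(.025),0])
for yaw,g in((5,c-.015*u+[0,0,.068]),(5,c+[0,0,.053])):
      T=ori(yaw,30)*flip; p=np.array(g)+T.as_matrix()[:,2]*.019
      for s in ik(p,T,X,8): print(yaw,g,s.round(2))
T2=ori(5,30)*flip
plan(c-.014*u+[0,0,.066]+T2.as_matrix()[:,2]*.019,T2,4,f=40)
E
python3 t.py
```

```text
5 [ 0.43760469 -0.22627496  0.068     ] [-1.05 -0.2   2.55  1.44  0.92 -0.62]
5 [ 0.4526 -0.2259  0.053 ] [-1.01 -0.13  2.53  1.51  0.88 -0.68]
[{"linear":[0.0,0.26,0.03],"dr":[-0.36,-0.0,0.21],"fingers":40},{"linear":[0.01,0.26,0.03],"dr":[-0.36,-0.0,0.2],"fingers":40},{"linear":[0.01,0.25,0.05],"dr":[-0.36,-0.0,0.21],"fingers":40},{"linear":[0.01,0.25,0.06],"dr":[-0.36,-0.0,0.21],"fingers":40}] end [ 0.455  -0.2246  0.0563]
```

>>> play_rows(
  increments=[
    {"linear": [0,0.26,0.03],"dr": [-0.36,0,0.21],"fingers": 40},
    {"linear": [0.01,0.26,0.03],"dr": [-0.36,0,0.2],"fingers": 40},
    {"linear": [0.01,0.25,0.05],"dr": [-0.36,0,0.21],"fingers": 40},
    {"linear": [0.01,0.25,0.06],"dr": [-0.36,0,0.21],"fingers": 40},
    {"linear": [0,0,0],"dr": [0,0,0],"fingers": 40},
    {"linear": [-0.11,0,0.06],"dr": [0,0,0],"fingers": 40},
    {"linear": [-0.09,0,0.05],"dr": [0,0,0],"fingers": 40},
    {"linear": [0,0,0],"dr": [0,0,0],"fingers": 40},
  ],
)

```text
time: 16.8
tcp_pos: [0.4546, -0.2241, 0.0464]
tcp_rot: [-0.023, 0.865, 0.038, 0.499]
force: [1.2, 0.1, -1.5]
gripper_width: 0.0554
gripper_force: 25.0
```

```bash
python3 wr.py w3; python3 - <<'E'
import cv2
a=cv2.imread('pics/w3.png')
E
```

```text
t 16.8 p [ 0.4546 -0.2241  0.0464] z [ 0.862  0.077 -0.5  ] y [ 0.088 -0.996 -0.002] q [-1.051 -0.161  2.552  1.473  0.912 -0.667] F [ 1.2  0.1 -1.5] w 0.0554 25.0
grasp [ 0.43826131 -0.22557487  0.05589215]
```

View pics/w3.png

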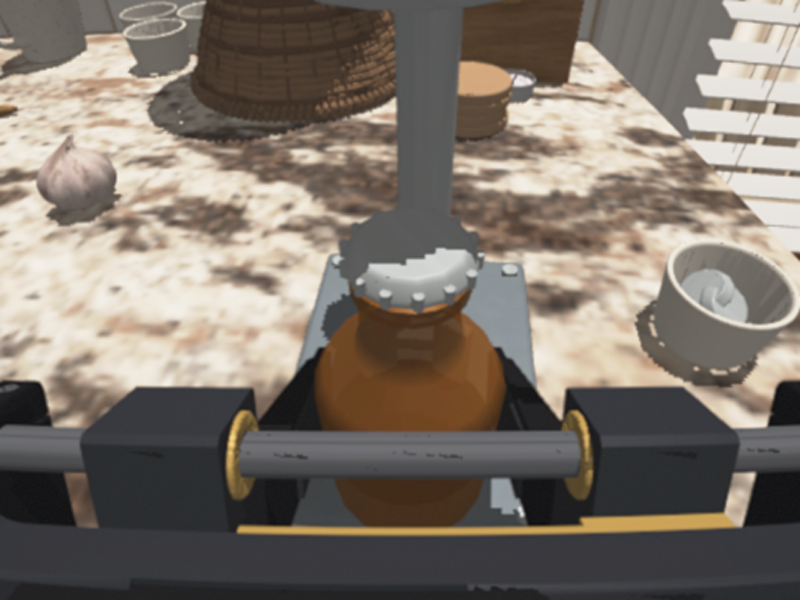

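The view is well aligned: the column is centred at x≈428 behind the cap at x≈411, as expected for the 3.5° heading difference. Next I'll lower the last 3 mm onto the pad.

>>> play_rows(
  increments=[
    {"linear": [-0.04,0,0.02],"dr": [0,0,0],"fingers": 40},
    {"linear": [-0.02,0,0.01],"dr": [0,0,0],"fingers": 40},
    {"linear": [0,0,0],"dr": [0,0,0],"fingers": 40},
  ],
)

```text
time: 17.23
tcp_pos: [0.4547, -0.2245, 0.0444]
tcp_rot: [-0.022, 0.865, 0.038, 0.5]
force: [0.8, -0.7, -2.1]
gripper_width: 0.0554
gripper_force: 25.0
```

>>> play_rows(
  increments=[
    {"linear": [-0.022,0,0.013],"dr": [0,0,0],"fingers": 40},
    {"linear": [0,0,0],"dr": [0,0,0],"fingers": 40},
    {"linear": [0.06,0.01,0.1],"dr": [0,0,0],"fingers": 40},
    {"linear": [0.06,0.01,0.1],"dr": [0,0,0],"fingers": 40},
    {"linear": [0,0,0],"dr": [0,0,0],"fingers": 40},
  ],
)

```text
time: 17.85
tcp_pos: [0.4647, -0.2247, 0.0438]
tcp_rot: [-0.022, 0.865, 0.038, 0.5]
force: [0.8, -1.2, 0.6]
gripper_width: 0.0556
gripper_force: 25.0
```

>>> play_rows(
  increments=[
    {"linear": [0.02,0,0.032],"dr": [0,0,0],"fingers": 40},
    {"linear": [0.02,0,0.032],"dr": [0,0,0],"fingers": 40},
    {"linear": [0,0,0],"dr": [0,0,0],"fingers": 40},
  ],
)

```text
time: 18.23
tcp_pos: [0.4673, -0.2243, 0.0439]
tcp_rot: [-0.022, 0.865, 0.038, 0.5]
force: [0.3, -0.4, 2.6]
gripper_width: 0.0557
gripper_force: 25.0
```

>>> play_rows(
  increments=[
    {"linear": [0.02,0,0.032],"dr": [0,0,0],"fingers": 40},
    {"linear": [0.01,0,0.02],"dr": [0,0,0],"fingers": 40},
    {"linear": [0,0,0],"dr": [0,0,0],"fingers": 40},
  ],
)

```text
time: 18.6
tcp_pos: [0.4697, -0.224, 0.0438]
tcp_rot: [-0.022, 0.865, 0.038, 0.5]
force: [-1.8, 0.2, 3.6]
gripper_width: 0.0556
gripper_force: 25.0
```

>>> play_rows(
  increments=[
    {"linear": [0.015,0,0.025],"dr": [0,0,0],"fingers": 40},
    {"linear": [0,0,0],"dr": [0,0,0],"fingers": 40},
    {"linear": [0,0,0],"dr": [0,0,0],"fingers": 40},
  ],
)

```text
time: 18.98
tcp_pos: [0.4708, -0.2239, 0.0438]
tcp_rot: [-0.022, 0.865, 0.038, 0.5]
force: [-1.3, -0.5, 3.4]
gripper_width: 0.0557
gripper_force: 25.0
```

>>> play_rows(
  increments=[
    {"linear": [0.015,0,0.025],"dr": [0,0,0],"fingers": 40},
    {"linear": [0,0,0],"dr": [0,0,0],"fingers": 40},
    {"linear": [0.015,0,0.025],"dr": [0,0,0],"fingers": 40},
    {"linear": [0,0,0],"dr": [0,0,0],"fingers": 40},
  ],
)

```text
time: 19.48
tcp_pos: [0.4731, -0.2237, 0.0438]
tcp_rot: [-0.022, 0.865, 0.038, 0.5]
force: [-1.7, -0.2, 4.2]
gripper_width: 0.0557
gripper_force: 25.0
```

>>> play_rows(
  increments=[
    {"linear": [0.02,0,0.035],"dr": [0,0,0],"fingers": 40},
    {"linear": [0,0,0],"dr": [0,0,0],"fingers": 40},
    {"linear": [0,0,0],"dr": [0,0,0],"fingers": 40},
  ],
)

```text
time: 19.85
tcp_pos: [0.4747, -0.2235, 0.0438]
tcp_rot: [-0.022, 0.865, 0.038, 0.5]
force: [-1.2, 0.7, 4.4]
gripper_width: 0.0554
gripper_force: 25.0
```

```bash
sed -i 's/^t=load.*/&;w3=load("w3")/; s/^    add(w,W(611,40).*/&\n    add(w3,W(524,264),[.108,-.055,.010],1);add(w3,W(330,256),[.108,.055,.010],1)\n    for row,cc in((200,428),(20,430)):\n        zz=np.linspace(.01,.3,60); pr=proj(w3,P(v,np.c_[np.full(60,.084),np.zeros(60),zz])); o=np.argsort(pr[:,1]); r.append(np.interp(row\/1.5625,pr[o,1],pr[o,0])-cc\/1.5625)/' t.py; git 2>/dev/null; cat t.py | head -5; python3 - <<'E'
src=open('t.py').read()
E
cat > fitc.py <<'E'
E
python3 - <<'E'
from h import *
w=load('w3')
W=lambda x,y:(x/1.5625,y/1.5625)
a=atz(w,W(524,264),.010);b=atz(w,W(330,256),.010)
print(a,b,np.linalg.norm(a-b),np.rad2deg(np.arctan2(b[1]-a[1],b[0]-a[0]))-90)
d=(b-a)/np.linalg.norm(b-a);x=np.array([d[1],-d[0],0]);print('origin',(a+b)/2-.108*x)
# cap check: bottle expected cap at grasp xy
print(proj(w,[[.43826,-.22557,.1247]])*1.5625)
E
```

```text
from ik import *
c=np.array([.4526,-.2259,0]);u=np.array([np.cos(.025),np.sin(.025),0])
for yaw,g in((5,c-.015*u+[0,0,.068]),(5,c+[0,0,.053])):
      T=ori(yaw,30)*flip; p=np.array(g)+T.as_matrix()[:,2]*.019
      for s in ik(p,T,X,8): print(yaw,g,s.round(2))
[ 0.55950609 -0.27744478  0.01      ] [ 0.55692365 -0.17075807  0.01      ] 0.10671796073279141 1.3866214872204097
origin [ 0.4502465  -0.22671489  0.01      ]
[[410.09133248 226.25910532]]
```

The cap in the last view sits about 6–8 mm nearer the robot than the grasp point, so the bottle axis is only now reaching the bell axis. I'll keep pushing gently until contact.

>>> play_rows(
  increments=[
    {"linear": [0.018,0,0.03],"dr": [0,0,0],"fingers": 40},
    {"linear": [0,0,0],"dr": [0,0,0],"fingers": 40},
    {"linear": [0,0,0],"dr": [0,0,0],"fingers": 40},
  ],
)

```text
time: 20.23
tcp_pos: [0.4756, -0.2232, 0.0437]
tcp_rot: [-0.022, 0.865, 0.038, 0.5]
force: [-13.4, 0.3, 10.8]
gripper_width: 0.0555
gripper_force: 25.0
```

>>> play_rows(
  increments=[
    {"linear": [0,0,0],"dr": [0,0,0],"fingers": 58},
    {"linear": [0,0,0],"dr": [0,0,0],"fingers": 65},
    {"linear": [0,0,0],"dr": [0,0,0],"fingers": 85},
    {"linear": [0,0,0],"dr": [0,0,0],"fingers": 95},
  ],
  squeeze=10,
)

```text
time: 20.72
tcp_pos: [0.476, -0.2232, 0.0435]
tcp_rot: [-0.022, 0.865, 0.038, 0.499]
force: [0.1, 0.9, -0.7]
gripper_width: 0.0795
gripper_force: 0.0
```

```bash
cat > t.py <<'E'
from ik import *
p,T=st()
z=T.as_matrix()[:,2]
for d in(.04,.08):
  for s in ik(p-d*z,T,X,6): print(d,s.round(2))
for yaw,d in((15,.08),(25,.08),(25,.06)):
  T2=ori(yaw,30)*flip; z2=T2.as_matrix()[:,2]
  g=p-.019*z
  for s in ik(g-z2*(d-.019),T2,X,6): print(yaw,d,s.round(2))
E
python3 t.py; python3 wr.py w4
```

```text
t 20.73 p [ 0.476  -0.2232  0.0435] z [ 0.863  0.076 -0.5  ] y [ 0.088 -0.996 -0.001] q [-0.993 -0.115  2.521  1.526  0.871 -0.685] F [ 0.1  0.9 -0.7] w 0.0795 0.0
0.04 [-1.09 -0.24  2.57  1.4   0.95 -0.6 ]
0.08 [-1.2  -0.37  2.61  1.29  1.05 -0.52]
15 0.08 [-1.23 -0.2   2.5   1.2   1.18 -0.63]
25 0.08 [-1.23 -0.06  2.38  1.11  1.29 -0.7 ]
25 0.06 [-1.19 -0.04  2.37  1.15  1.25 -0.71]
t 20.73 p [ 0.476  -0.2232  0.0435] z [ 0.863  0.076 -0.5  ] y [ 0.088 -0.996 -0.001] q [-0.993 -0.115  2.521  1.526  0.871 -0.685] F [ 0.1  0.9 -0.7] w 0.0795 0.0
grasp [ 0.45956579 -0.2246737   0.0529981 ]
```

View pics/w4.png

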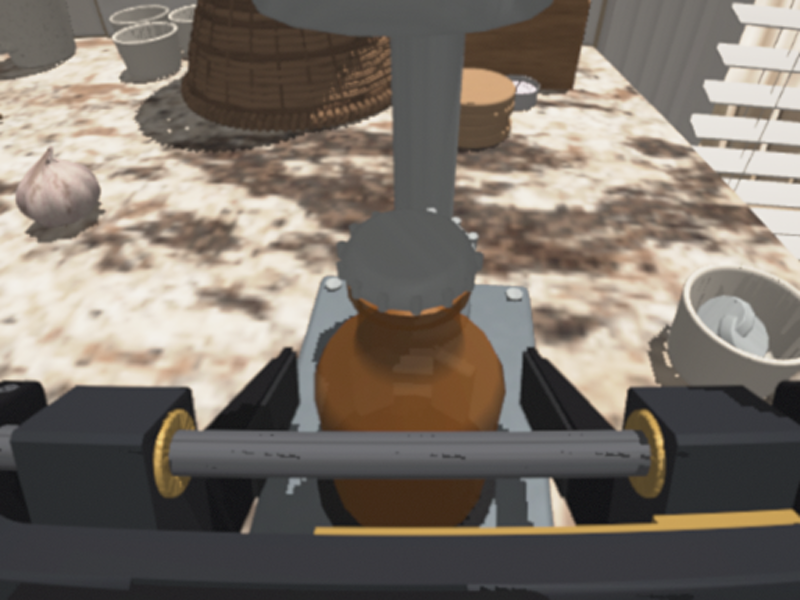

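The bottle stands free and upright on the pad, and the fingers are open and clear of it. I'll check the lateral alignment numerically, then back out.

```bash
cat > t.py <<'E'
from h import *
w=load('w4');W=lambda x,y:(x/1.5625,y/1.5625)
a=atz(w,W(525,287),.010);b=atz(w,W(323,280),.010);d=(b-a)/np.linalg.norm(b-a);x=np.array([d[1],-d[0],0]);o=(a+b)/2-.108*x
print('base',np.linalg.norm(a-b),np.rad2deg(np.arctan2(d[1],d[0]))-90,o)
print('cap',atz(w,W(411,247),.122))
for z in(.168,.174): print('bell centre line',atz(w,W(402,-40),z), 'front rim',atz(w,W(402,37),z))
F=Ro.from_euler('z',180,degrees=True)
p,R,_=pose()
p1=p-.08*R.as_matrix()[:,2]
plan([.385,-.21,.40],ori(10,90)*F,14,p1,R)
E
python3 t.py
```

```text
base 0.10432774016363235 2.1597657089204603 [ 0.44985244 -0.22713941  0.01      ]
cap [ 0.45199085 -0.22545137  0.122     ]
bell centre line [ 0.49471614 -0.21972656  0.168     ] front rim [ 0.44445408 -0.22467909  0.168     ]
bell centre line [ 0.46484047 -0.22272464  0.174     ] front rim [ 0.42622192 -0.22652988  0.174     ]
[{"linear":[0.47,-0.04,-0.31],"dr":[0.03,-0.71,-0.05],"fingers":95},{"linear":[0.45,-0.03,-0.35],"dr":[0.03,-0.72,-0.06],"fingers":95},{"linear":[0.42,-0.04,-0.38],"dr":[0.03,-0.71,-0.05],"fingers":95},{"linear":[0.39,-0.03,-0.41],"dr":[0.03,-0.71,-0.05],"fingers":95},{"linear":[0.36,-0.04,-0.44],"dr":[0.03,-0.72,-0.06],"fingers":95},{"linear":[0.32,-0.03,-0.46],"dr":[0.03,-0.71,-0.05],"fingers":95},{"linear":[0.29,-0.03,-0.49],"dr":[0.03,-0.72,-0.06],"fingers":95},{"linear":[0.25,-0.04,-0.51],"dr":[0.03,-0.71,-0.05],"fingers":95},{"linear":[0.22,-0.03,-0.52],"dr":[0.04,-0.71,-0.05],"fingers":95},{"linear":[0.17,-0.03,-0.54],"dr":[0.03,-0.72,-0.06],"fingers":95},{"linear":[0.14,-0.04,-0.55],"dr":[0.03,-0.71,-0.05],"fingers":95},{"linear":[0.09,-0.04,-0.56],"dr":[0.03,-0.71,-0.05],"fingers":95},{"linear":[0.05,-0.03,-0.56],"dr":[0.03,-0.72,-0.06],"fingers":95},{"linear":[0.01,-0.04,-0.57],"dr":[0.03,-0.71,-0.05],"fingers":95}] end [ 0.3849 -0.2101  0.4   ]
```

>>> play_rows(
  increments=[
    {"linear": [0,0,0],"dr": [0,0,0],"fingers": 95},
    {"linear": [0,0,-0.3],"dr": [0,0,0],"fingers": 95},
    {"linear": [0,0,-0.5],"dr": [0,0,0],"fingers": 95},
    {"linear": [0,0,-0.6],"dr": [0,0,0],"fingers": 95},
    {"linear": [0,0,-0.6],"dr": [0,0,0],"fingers": 95},
    {"linear": [0,0,0],"dr": [0,0,0],"fingers": 95},
  ],
)

```text
time: 21.52
tcp_pos: [0.4063, -0.2308, 0.0848]
tcp_rot: [-0.02, 0.865, 0.038, 0.5]
force: [-0.2, 0.1, 0.6]
gripper_width: 0.0953
gripper_force: 0.0
```

The cap is at (0.452, -0.225) and the fitted bell axis at (0.4526, -0.226), so they agree. Next I'll rise with the tool pointing down.

>>> play_rows(
  increments=[
    {"linear": [0.47,-0.04,-0.31],"dr": [0.03,-0.71,-0.05],"fingers": 80},
    {"linear": [0.45,-0.03,-0.35],"dr": [0.03,-0.72,-0.06],"fingers": 60},
    {"linear": [0.42,-0.04,-0.38],"dr": [0.03,-0.71,-0.05],"fingers": 40},
    {"linear": [0.39,-0.03,-0.41],"dr": [0.03,-0.71,-0.05],"fingers": 20},
    {"linear": [0.36,-0.04,-0.44],"dr": [0.03,-0.72,-0.06],"fingers": 0},
    {"linear": [0.32,-0.03,-0.46],"dr": [0.03,-0.71,-0.05],"fingers": 0},
    {"linear": [0.29,-0.03,-0.49],"dr": [0.03,-0.72,-0.06],"fingers": 0},
    {"linear": [0.25,-0.04,-0.51],"dr": [0.03,-0.71,-0.05],"fingers": 0},
    {"linear": [0.22,-0.03,-0.52],"dr": [0.04,-0.71,-0.05],"fingers": 0},
    {"linear": [0.17,-0.03,-0.54],"dr": [0.03,-0.72,-0.06],"fingers": 0},
    {"linear": [0.14,-0.04,-0.55],"dr": [0.03,-0.71,-0.05],"fingers": 0},
    {"linear": [0.09,-0.04,-0.56],"dr": [0.03,-0.71,-0.05],"fingers": 0},
    {"linear": [0.05,-0.03,-0.56],"dr": [0.03,-0.72,-0.06],"fingers": 0},
    {"linear": [0.01,-0.04,-0.57],"dr": [0.03,-0.71,-0.05],"fingers": 0},
    {"linear": [0,0,0],"dr": [0,0,0],"fingers": 0},
  ],
)

```text
time: 23.4
tcp_pos: [0.3865, -0.2099, 0.4011]
tcp_rot: [0.0, 0.996, 0.088, 0.001]
force: [-0.2, 0.1, -0.0]
gripper_width: 0.0006
gripper_force: 0.0
```

```bash
cat > t.py <<'E'
from h import *
p,R=st()
F=Ro.from_euler('z',180,degrees=True)
plan([.4526,-.2259,.34],ori(10,90)*F,4,f=0)
# side view lever/knob: project expected
s=snap('side','s3')
import numpy as np
c=np.array([.4526,-.2259,0]);a0=.025
def Pw(x,y,z): return [c[0]+x*np.cos(a0)-y*np.sin(a0),c[1]+x*np.sin(a0)+y*np.cos(a0),z]
for a in(.1,.25,.4): print(a,proj(s,[Pw(-.062*np.sin(a),-.026-.062*np.cos(a),.2475)]),proj(load('t0'),[Pw(-.062*np.sin(a),-.026-.062*np.cos(a),.2475)]))
u=proj(s,[Pw(0,-.03,.22)])[0].astype(int);print(u-[60,45])
cv2.imwrite('pics/s3c.png',cv2.resize(s['frame'][u[1]-45:u[1]+45,u[0]-60:u[0]+60],None,fx=6,fy=6,interpolation=2)[:,:,::-1])
E
python3 t.py
```

```text
t 23.4 p [ 0.3865 -0.2099  0.4011] z [ 0.003 -0.    -1.   ] y [ 0.176 -0.984  0.001] q [-6.210e-01 -4.010e-01  1.815e+00  1.000e-03  1.725e+00  7.730e-01] F [-0.2  0.1 -0. ] w 0.0006 0.0
[{"linear":[0.39,0.17,0.38],"dr":[0.0,-0.01,0.01],"fingers":0},{"linear":[0.39,0.17,0.39],"dr":[0.0,-0.0,0.0],"fingers":0},{"linear":[0.39,0.17,0.38],"dr":[0.01,-0.01,0.01],"fingers":0},{"linear":[0.39,0.17,0.38],"dr":[-0.0,-0.0,0.0],"fingers":0}] end [ 0.4528 -0.2258  0.34  ]
0.1 [[341.84457488 219.88003739]] [[361.96252007 208.92424209]]
0.25 [[340.0592541  220.82353482]] [[361.75960111 211.31646634]]
0.4 [[337.93015006 221.59985811]] [[361.19722028 213.6399893 ]]
[266 176]
```

>>> play_rows(
  increments=[
    {"linear": [0.39,0.17,0.38],"dr": [0,-0.01,0.01],"fingers": 0},
    {"linear": [0.39,0.17,0.39],"dr": [0,0,0],"fingers": 0},
    {"linear": [0.39,0.17,0.38],"dr": [0.01,-0.01,0.01],"fingers": 0},
    {"linear": [0.39,0.17,0.38],"dr": [0,0,0],"fingers": 0},
    {"linear": [0,0,0.2],"dr": [0,0,0],"fingers": 0},
    {"linear": [0,0,0.2],"dr": [0,0,0],"fingers": 0},
    {"linear": [0,0,0.2],"dr": [0,0,0],"fingers": 0},
    {"linear": [0,0,0.2],"dr": [0,0,0],"fingers": 0},
  ],
)

```text
time: 24.45
tcp_pos: [0.4508, -0.2261, 0.3075]
tcp_rot: [-0.0, 0.996, 0.086, -0.0]
force: [-1.4, 1.8, 2.8]
gripper_width: 0.0005
gripper_force: 1.5
```

>>> play_rows(
  increments=[
    {"linear": [0,0,0.13],"dr": [0,0,0],"fingers": 0},
    {"linear": [0,0,0.13],"dr": [0,0,0],"fingers": 0},
    {"linear": [0,0,0.13],"dr": [0,0,0],"fingers": 0},
    {"linear": [0,0,0.13],"dr": [0,0,0],"fingers": 0},
    {"linear": [0,0,0.13],"dr": [0,0,0],"fingers": 0},
    {"linear": [0,0,0.1],"dr": [0,0,0],"fingers": 0},
    {"linear": [0,0,0.05],"dr": [0,0,0],"fingers": 0},
    {"linear": [0,0,0],"dr": [0,0,0],"fingers": 0},
  ],
)

```text
time: 25.45
tcp_pos: [0.4509, -0.2262, 0.2745]
tcp_rot: [-0.0, 0.996, 0.086, -0.001]
force: [-0.9, 0.1, 1.6]
gripper_width: 0.0006
gripper_force: 0.1
```

>>> play_rows(
  increments=[
    {"linear": [0,0,0.06],"dr": [0,0,0],"fingers": 0},
    {"linear": [0,0,0.06],"dr": [0,0,0],"fingers": 0},
    {"linear": [0,0,0.04],"dr": [0,0,0],"fingers": 0},
    {"linear": [0,0,0.03],"dr": [0,0,0],"fingers": 0},
    {"linear": [0,0,0],"dr": [0,0,0],"fingers": 0},
  ],
)

```text
time: 26.08
tcp_pos: [0.451, -0.2262, 0.2672]
tcp_rot: [-0.0, 0.996, 0.086, -0.001]
force: [0.8, 0.2, 2.0]
gripper_width: 0.0008
gripper_force: 0.8
```

>>> play_rows(
  increments=[
    {"linear": [0,0,0.03],"dr": [0,0,0],"fingers": 0},
    {"linear": [0,0,0.03],"dr": [0,0,0],"fingers": 0},
    {"linear": [0,0,0],"dr": [0,0,0],"fingers": 0},
  ],
)

```text
time: 26.45
tcp_pos: [0.451, -0.2262, 0.265]
tcp_rot: [-0.0, 0.996, 0.086, -0.001]
force: [0.6, 0.5, 3.9]
gripper_width: 0.0005
gripper_force: 1.4
```

>>> play_rows(
  increments=[
    {"linear": [0,0,0.02],"dr": [0,0,0],"fingers": 0},
    {"linear": [0,0,0],"dr": [0,0,0],"fingers": 0},
  ],
)

```text
time: 26.7
tcp_pos: [0.451, -0.2262, 0.2649]
tcp_rot: [-0.0, 0.996, 0.086, -0.0]
force: [-1.2, -1.2, 5.5]
gripper_width: 0.0003
gripper_force: 2.7
```

The bell has stopped at knob height 0.265, which is exactly where the face meets the cap, and the force is rising. I'll seat it a touch more, lift off, and view the lever.

>>> play_rows(
  increments=[
    {"linear": [0,0,0.02],"dr": [0,0,0],"fingers": 0},
    {"linear": [0,0,0],"dr": [0,0,0],"fingers": 0},
    {"linear": [0,0,-0.4],"dr": [0,0,0],"fingers": 0},
    {"linear": [-0.2,0,-0.8],"dr": [0,0,0],"fingers": 10},
    {"linear": [-0.5,0.3,-0.8],"dr": [0,0,0],"fingers": 25},
    {"linear": [-0.7,0.4,-0.5],"dr": [0,0,0],"fingers": 40},
    {"linear": [-0.7,0.4,0],"dr": [0,0,0],"fingers": 40},
    {"linear": [-0.3,0.3,0],"dr": [0,0,0],"fingers": 40},
    {"linear": [0,0,0],"dr": [0,0,0],"fingers": 40},
  ],
)

```text
time: 27.82
tcp_pos: [0.3657, -0.2982, 0.3628]
tcp_rot: [-0.001, 0.996, 0.085, -0.001]
force: [0.3, 0.9, -0.2]
gripper_width: 0.04
gripper_force: 0.0
```

```bash
python3 wr.py w5; cat > t.py <<'E'
from h import *
c=np.array([.4526,-.2259,0]);a0=.025
def Pw(x,y,z): return [c[0]+x*np.cos(a0)-y*np.sin(a0),c[1]+x*np.sin(a0)+y*np.cos(a0),z]
w=load('w5')
for a in(.1,.25,.4): print(a,proj(w,[Pw(-.062*np.sin(a),-.026-.062*np.cos(a),.2475)])*1.5625)
print(proj(w,[Pw(0,0,.265),Pw(0,-.026,.219)])*1.5625)
E
python3 t.py
```

```text
t 27.82 p [ 0.3657 -0.2982  0.3628] z [-0.002  0.002 -1.   ] y [ 0.17  -0.985 -0.002] q [-0.798 -0.326  1.822 -0.     1.648  0.603] F [ 0.3  0.9 -0.2] w 0.04 0.0
grasp [ 0.36576199 -0.29826604  0.38179402]
0.1 [[465.43962111 148.17031089]]
0.25 [[459.57783251 165.08269198]]
0.4 [[451.43334166 180.7600037 ]]
[[295.76812479 108.85755802]
 [357.18499428 122.14116409]]
```

View pics/w5.png

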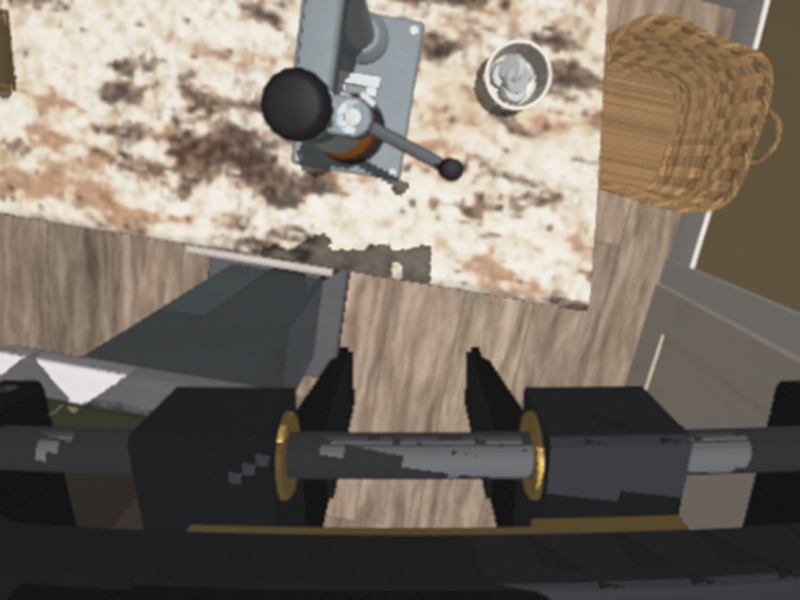

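The knob is at (297,103), the pin at (353,117) and the lever grip at (451,169). I'll compute the grip position, straddle it and plan the arc.

```bash
cat > t.py <<'E'
from h import *
w=load('w5');W=lambda x,y:(x/1.5625,y/1.5625)
g=atz(w,W(451,169),.2465);pin=atz(w,W(353,117),.225);k=atz(w,W(297,103),.262)
print(g,pin,k,np.linalg.norm((g-pin)[:2]))
a0=.025;c=np.array([.4526,-.2259])
pn=c+.026*np.array([np.sin(a0),-np.cos(a0)]);d=g[:2]-pn;print(pn,np.linalg.norm(d),'ang',np.arctan2(-np.cos(a0)*d[0]-np.sin(a0)*d[1],np.sin(a0)*d[0]-np.cos(a0)*d[1]))
# tool y along (-.7,.7)/(.7,-.7): y=(sin yaw,-cos yaw) flipped -> yaw 45
F=Ro.from_euler('z',180,degrees=True)
p1,R1=plan([g[0],g[1],.29],ori(40,90)*F,6,f=40)
E
python3 t.py
```

```text
[ 0.4365903  -0.30826205  0.2465    ] [ 0.45537969 -0.24977096  0.225     ] [ 0.45562379 -0.22549532  0.262     ] 0.06143491644233881
[ 0.45324993 -0.25189188] 0.058780440041876755 ang 0.31235986854024483
[{"linear":[0.28,0.09,0.3],"dr":[-0.0,0.0,-0.84],"fingers":40},{"linear":[0.27,0.12,0.3],"dr":[-0.01,0.0,-0.84],"fingers":40},{"linear":[0.27,0.14,0.31],"dr":[-0.0,0.01,-0.83],"fingers":40},{"linear":[0.24,0.17,0.3],"dr":[-0.01,-0.0,-0.84],"fingers":40},{"linear":[0.24,0.18,0.3],"dr":[-0.0,-0.0,-0.84],"fingers":40},{"linear":[0.21,0.21,0.31],"dr":[-0.01,0.0,-0.84],"fingers":40}] end [ 0.4366 -0.3084  0.2898]
```

>>> play_rows(
  increments=[
    {"linear": [0.28,0.09,0.3],"dr": [0,0,-0.84],"fingers": 40},
    {"linear": [0.27,0.12,0.3],"dr": [-0.01,0,-0.84],"fingers": 40},
    {"linear": [0.27,0.14,0.31],"dr": [0,0.01,-0.83],"fingers": 40},
    {"linear": [0.24,0.17,0.3],"dr": [-0.01,0,-0.84],"fingers": 40},
    {"linear": [0.24,0.18,0.3],"dr": [0,0,-0.84],"fingers": 40},
    {"linear": [0.21,0.21,0.31],"dr": [-0.01,0,-0.84],"fingers": 40},
    {"linear": [0,0,0.3],"dr": [0,0,0],"fingers": 40},
    {"linear": [0,0,0.5],"dr": [0,0,0],"fingers": 40},
    {"linear": [0,0,0.5],"dr": [0,0,0],"fingers": 40},
    {"linear": [0,0,0.32],"dr": [0,0,0],"fingers": 40},
    {"linear": [0,0,0],"dr": [0,0,0],"fingers": 25},
    {"linear": [0,0,0],"dr": [0,0,0],"fingers": 8},
    {"linear": [0,0,0],"dr": [0,0,0],"fingers": 8},
    {"linear": [0,0,0],"dr": [0,0,0],"fingers": 8},
  ],
  squeeze=5,
)

```text
time: 29.62
tcp_pos: [0.437, -0.3092, 0.2267]
tcp_rot: [0.002, 0.94, 0.342, 0.0]
force: [0.2, -1.7, 0.8]
gripper_width: 0.0131
gripper_force: 5.0
```

```bash
cat > t.py <<'E'
from h import *
p,R=st()
F=Ro.from_euler('z',180,degrees=True)
pn=np.array([.454,-.2511]);a0=.025
d=p[:2]-pn
a=np.arctan2(-np.cos(a0)*d[0]-np.sin(a0)*d[1],np.sin(a0)*d[0]-np.cos(a0)*d[1]);print('a',a,np.linalg.norm(d))
# arc: rows in fixed orientation, radius .062
T=R.inv();prev=p.copy();out=[]
for t in np.linspace(a,1.57,16)[1:]:
    r=.062
    x,y=-r*np.sin(t),-r*np.cos(t)
    q=np.array([pn[0]+x*np.cos(a0)-y*np.sin(a0),pn[1]+x*np.sin(a0)+y*np.cos(a0),p[2]])
    l=np.round(T.apply(q-prev)/.04,2);out.append({"linear":l.tolist(),"dr":[0,0,0],"fingers":8});prev=prev+R.apply(l*.04)
print(json.dumps(out).replace(' ',''),prev)
E
python3 t.py
```

```text
t 29.62 p [ 0.437  -0.3092  0.2267] z [ 0.002 -0.003 -1.   ] y [ 0.643 -0.766  0.004] q [-7.150e-01 -1.420e-01  1.894e+00 -1.000e-03  1.386e+00  1.570e-01] F [ 0.2 -1.7  0.8] w 0.0131 5.0
a 0.30985493848168594 0.06055282433594031
[{"linear":[-0.1,-0.09,-0.0],"dr":[0,0,0],"fingers":8},{"linear":[-0.06,-0.12,-0.0],"dr":[0,0,0],"fingers":8},{"linear":[-0.04,-0.12,-0.0],"dr":[0,0,0],"fingers":8},{"linear":[-0.04,-0.12,-0.0],"dr":[0,0,0],"fingers":8},{"linear":[-0.03,-0.13,-0.0],"dr":[0,0,0],"fingers":8},{"linear":[-0.01,-0.13,-0.0],"dr":[0,0,0],"fingers":8},{"linear":[-0.01,-0.13,-0.0],"dr":[0,0,0],"fingers":8},{"linear":[0.01,-0.13,-0.0],"dr":[0,0,0],"fingers":8},{"linear":[0.01,-0.13,-0.0],"dr":[0,0,0],"fingers":8},{"linear":[0.03,-0.13,-0.0],"dr":[0,0,0],"fingers":8},{"linear":[0.04,-0.12,-0.01],"dr":[0,0,0],"fingers":8},{"linear":[0.05,-0.12,0.0],"dr":[0,0,0],"fingers":8},{"linear":[0.05,-0.12,0.0],"dr":[0,0,0],"fingers":8},{"linear":[0.07,-0.11,0.0],"dr":[0,0,0],"fingers":8},{"linear":[0.08,-0.1,0.0],"dr":[0,0,0],"fingers":8}] [ 0.39219304 -0.25280386  0.22686159]
```

Grip held at 13.1 mm, which matches its diameter. Now the arc.

>>> play_rows(
  increments=[
    {"linear": [-0.08,-0.09,0],"dr": [0,0,0],"fingers": 8},
    {"linear": [-0.06,-0.12,0],"dr": [0,0,0],"fingers": 8},
    {"linear": [-0.04,-0.12,0],"dr": [0,0,0],"fingers": 8},
    {"linear": [-0.04,-0.12,0],"dr": [0,0,0],"fingers": 8},
    {"linear": [-0.03,-0.13,0],"dr": [0,0,0],"fingers": 8},
    {"linear": [-0.01,-0.13,0],"dr": [0,0,0],"fingers": 8},
    {"linear": [-0.01,-0.13,0],"dr": [0,0,0],"fingers": 8},
    {"linear": [0.01,-0.13,0],"dr": [0,0,0],"fingers": 8},
    {"linear": [0.01,-0.13,0],"dr": [0,0,0],"fingers": 8},
    {"linear": [0.03,-0.13,0],"dr": [0,0,0],"fingers": 8},
    {"linear": [0,0,0],"dr": [0,0,0],"fingers": 8},
  ],
)

```text
time: 31.0
tcp_pos: [0.3975, -0.2758, 0.2256]
tcp_rot: [-0.0, 0.94, 0.343, -0.0]
force: [-2.1, -0.2, 5.1]
gripper_width: 0.0128
gripper_force: 5.0
```

>>> play_rows(
  increments=[
    {"linear": [0.04,-0.12,-0.03],"dr": [0,0,0],"fingers": 8},
    {"linear": [0.05,-0.12,0],"dr": [0,0,0],"fingers": 8},
    {"linear": [0.05,-0.12,0],"dr": [0,0,0],"fingers": 8},
    {"linear": [0.07,-0.11,0],"dr": [0,0,0],"fingers": 8},
    {"linear": [0.06,-0.08,0],"dr": [0,0,0],"fingers": 8},
    {"linear": [0,0,0],"dr": [0,0,0],"fingers": 8},
  ],
)

```text
time: 31.75
tcp_pos: [0.3922, -0.2534, 0.2261]
tcp_rot: [0.002, 0.94, 0.343, -0.001]
force: [0.6, -8.7, -2.2]
gripper_width: 0.0127
gripper_force: 5.0
```

>>> play_rows(
  increments=[
    {"linear": [0.03,-0.04,0],"dr": [0,0,0],"fingers": 8},
    {"linear": [0,0,0],"dr": [0,0,0],"fingers": 8},
    {"linear": [0,0,0],"dr": [0,0,0],"fingers": 8},
  ],
)

```text
time: 32.12
tcp_pos: [0.3924, -0.2526, 0.2264]
tcp_rot: [0.003, 0.94, 0.342, -0.0]
force: [2.7, -11.2, -3.5]
gripper_width: 0.0137
gripper_force: 5.0
```

The lever is against its stop: the force is rising with no movement, and its position matches 1.55 rad. Release and rise.

>>> play_rows(
  increments=[
    {"linear": [0,0,0],"dr": [0,0,0],"fingers": 20},
    {"linear": [0,0,0],"dr": [0,0,0],"fingers": 35},
    {"linear": [0,0,0],"dr": [0,0,0],"fingers": 40},
    {"linear": [0,0,-0.4],"dr": [0,0,0],"fingers": 40},
    {"linear": [0,0,-0.8],"dr": [0,0,0],"fingers": 40},
    {"linear": [0,0,-0.8],"dr": [0,0,0],"fingers": 40},
    {"linear": [0,0,-0.8],"dr": [0,0,0],"fingers": 40},
    {"linear": [-0.6,0,-0.4],"dr": [0,0,0],"fingers": 40},
    {"linear": [-0.6,0,0],"dr": [0,0,0],"fingers": 40},
    {"linear": [0,0,0],"dr": [0,0,0],"fingers": 40},
  ],
)

```text
time: 33.38
tcp_pos: [0.355, -0.282, 0.3564]
tcp_rot: [0.002, 0.94, 0.341, 0.001]
force: [0.9, -0.4, 0.9]
gripper_width: 0.0403
gripper_force: 0.0
```

```bash
python3 wr.py w6; python3 - <<'E'
from h import *
w=load('w6');c=np.array([.4526,-.2259,0]);a0=.025
def Pw(x,y,z): return [c[0]+x*np.cos(a0)-y*np.sin(a0),c[1]+x*np.sin(a0)+y*np.cos(a0),z]
# dark blobs near the expected grip / knob positions
g=cv2.cvtColor(w['frame'],cv2.COLOR_RGB2GRAY)
for n,P,r in(('grip1.55',Pw(-.062,-.0273,.2475),12),('knob',Pw(0,0,.265),26)):
    u=proj(w,[P])[0];print(n,u)
    x,y=u.astype(int);s=g[max(0,y-r):y+r,x-r:x+r]<40;yy,xx=np.nonzero(s)
    print(s.mean().round(2),'dark centroid',xx.mean()+x-r,yy.mean()+max(0,y-r)) if s.any() else print('none')
for a in (1.2,1.4): print(a,proj(w,[Pw(-.062*np.sin(a),-.026-.062*np.cos(a),.2475)]))
E
```

```text
t 33.38 p [ 0.355  -0.282   0.3564] z [ 0.002 -0.003 -1.   ] y [ 0.642 -0.767  0.004] q [-0.79  -0.374  1.869 -0.     1.643  0.084] F [ 0.9 -0.4  0.9] w 0.0403 0.0
grasp [ 0.35493517 -0.28197894  0.37540637]
grip1.55 [265.39986075 136.93142917]
0.03 dark centroid 263.4375 124.9375
knob [289.17286384  51.15508502]
0.16 dark centroid 282.75355450236964 52.191943127962084
1.2 [[288.05947424 148.68605555]]
1.4 [[274.64237239 142.95528043]]
```

```bash
python3 - <<'E'
from h import *
w=load('w6');f=w['frame'];g=f.max(2)
for th in(30,45):
    n,l,s,c=cv2.connectedComponentsWithStats((g[:225]<th).astype(np.uint8))
    print(th,[(s[i].tolist(),c[i].round(1).tolist()) for i in range(1,n) if s[i,4]>25])
print(g[115:160:3,245:295:4])
E
```

```text
30 []
45 [([265, 24, 46, 49, 533], [284.2, 50.6]), ([253, 58, 18, 37, 121], [258.1, 80.0])]
[[210 244 244 242 236 232 138 109 112 124 164 218 160]
 [238 244 244 238 240 226  99 112 151 241 225 236 238]
 [238 242 242 238 243 111 110 108 232 235 240 232 238]
 [235 242 242 240  44  31 101 195 239 235 243 242 240]
 [230 240 241 180  52  64  52 243 242 238 243 239 242]
 [238 241 240 124  59  69  57 243 243 240 238 241 244]
 [239 239 237  92  54  63  53 238 236 233 187 241 244]
 [219 118 110  96  47  51 103 224 211 220 168 242 244]
 [109 118 114 113  81 119 240 232 229 240 234 241 219]
 [108 112 116 116 112 225 243 240 240 236 239 240 186]
 [159 104 116 117 112 195 238 240 241 232 238 240 194]
 [205 109 119 115 110 152 231 228 232 238 239 239 233]
 [237 109 118 112 114 219 236 234 239 242 242 240 189]
 [228 110 111 116 118 201 240 241 241 242 242 242 234]
 [226 111 102 113 117 224 242 240 241 243 242 242 242]]
```

The grip's dark blob is at (265,131), against a prediction of (265,137) for 1.55 rad and column 275 for 1.4 rad. The lever is fully round, so I'll hand in.

```bash
python3 -c "
from h import *
print(bot.hand_in())"
```

```text
the job is handed in; nothing more can be done
None
```

The job is handed in at about 33 s: the small bottle stands on the pad against the V rest, the bell rests on its cap, and the clamp lever is swung to its front stop; the hand-in gave no verdict.

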